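Feed a sawn blank round the bend of the transfer track to the sanding station

ROBOT

A 6-joint arm with a two-finger parallel gripper is mounted at the origin on the work surface. World frame = base frame: x ahead of the robot, y to its left, z up, the work surface at z = 0. Lengths are in mm, angles in rad, forces in N, time in s.
With the tool pointing down it reaches from about 275 to 1000 mm from the base axis. Payload 8.4 kg.
Tool frame: the origin (TCP) lies midway between the tips of the shut fingers; the grasp point (between the pads) lies behind it (r.pinch_z is the z of the grasp point in the tool frame, in mm); z points along the fingers, y is the direction in which the jaws open and shut (so a half turn about z gives the same grasp; the last joint's range is limited). The gripper opens to 85 mm and grips with 20 to 120 N. Pads are 22 mm wide; open, the fingers measure 114 mm over their backs; the gripper's body (76 mm by 85 mm) begins 54 mm behind the grasp point. The pads swing forward as they close: fully open they stand 13 mm farther back than shut.
Start: joints at [-1.304, 0.353, 1.633, -0, 1.155, -0.002], TCP at [165.983, -602.559, 231.281] pointing down, gripper open.
Joint ranges: [-2.63, 2.63], [-0.92, 2.1], [0.06, 2.66], [-1.3, 4.44], [0, 2.69], [-3.02, 3.02]. Speed limits (rad/s): [2.22, 2.22, 2.79, 3.14, 3.14, 3.14].

INTERFACE

Orientations are given as [roll, pitch, yaw] about the fixed x, y, z axes, in that order (R = Rz(yaw) Ry(pitch) Rx(roll)).
In Python, from rig import r, optics, ticket gives the robot as it stands.
- The arm moves only by the shell command python3 -m jog 'ROWS' [FORCE]. ROWS is text: rows parted by semicolons, each of 7 numbers parted by spaces: the closure in counts, from 0 (fully open) to 255 (shut), then the shift along the tool's x, y, z in mm, then the turn, a rotation vector about the tool's x, y, z in degrees. A call has 1 to 5 rows; each row shifts and turns the pose as measured when the row begins, along the tool's axes as they then stand; what a row does not reach is not made up. A row lasts 1/12 s, in which the tool goes at most 41.7 mm and 7.16 degrees, less where a joint would pass 70% of its speed; a pose out of reach is approached as far as the arm can. A call with a gripper value outside its range is refused whole. The fingers move at their own pace and stop on an object; FORCE is the grip in N (left out, the last holds). Time passes only in rows, so rows that do not move let the fingers close. It gives the time, the measured TCP pose, the force and the opening at its end, in the units of the state.
- r.sense(): the state, without advancing time (a new reading comes with each control period).
- optics.grab_frame(name): name is "scene" or "top" or "wrist"; returns the picture (420x560x3 uint8, red, green, blue); there is no depth.
- optics.camera_info(name): a dict with "fx", "fy", "cx", "cy" (pixels), "world_from_camera" (4x4, takes a point from camera to world coordinates). Camera axes: x right, y down, z forward; pixel columns grow to the right and rows downward; lengths in mm; the calibration is good to about 2 mm. The wrist camera is an equidistant fisheye: a pixel r from the principal point sees the ray r / f radians off the axis. A picture is of the moment at which its call begins: read the wrist's pose just before it. camera_info takes no time and is no camera call; for the wrist camera it gives the pose at the moment of the call.
- ticket.sign_off(): hands the job in, once; it reports no verdict.
The state is a dict: "clock": time; "qpos": joint angles; "qvel": joint speeds; "joint_efforts": joint torques, N m; "eef_pos": TCP position; "tcp_rot": TCP orientation; "contact_force": force on the tool from outside, world axes, zero at the start; "wrist_torque": the same for the moment, N m; "opening": opening from 0.0 (shut) to 1.0 (fully open).
Only numpy, scipy, OpenCV 4.12 (cv2) and the standard library are available. Lean on these libraries where they do the work, as an engineer would, in place of code of your own. Each camera call takes 0.05 s, during which the arm holds its last target.

TASK

Set the sawn red-brown wooden blank down into the nest of the blue carrier, then push the loaded carrier along the guide rods and round the bend to the locating station until it clicks home, its spring roller in the notch of the plate. Keep the carrier down on its rods and push gently: it must never be forced against the rods, the bend or the stop. Leave the two offcuts and the sanding block where they lie, and take the hand away at the end.

Things in the scene. Friction and masses are not known exactly. Their poses are not given: they have to be found in the camera images.
- blank: Sawn block of red-brown hardwood, 60 x 40 x 24 mm (its x, y, z), about 50 g, lying flat on the bench. Origin: centre of its underside, z up. The two offcuts lying about have other shapes.
- carrier: Workpiece carrier, 0.55 kg: blue steel plate 130 x 70 x 8 mm that slides on top of the guide rods (polished, friction about 0.14). Origin: middle of its underside, 40 mm above the bench; x = way of travel, y left, z up. Nose corners tapered. Two black guide discs, 36 mm across, 12 mm deep, under it at x = -30 and +30 mm, run between the rods with 1.2 mm play each side.
- nest (a point): On the carrier: middle of the nest's floor (plate top, 8 mm above the carrier's origin, 15 mm ahead of it). Open aluminium frame, 64 x 44 mm inside, the blank's 60 mm along the carrier's x; walls 4 mm thick, 7 mm high. Axes as the carrier's.
- post (a point): On the carrier: foot of its push post, on the plate's top, 45 mm behind the carrier's origin. Upright round steel post, 16 mm across, 46 mm high, red end, standing behind the nest. Axes as the carrier's.
- track: Transfer track fixed to the bench: two 12 mm steel rods, middles 50.4 mm apart, tops 40 mm up. Origin: on the bench at the centre of the bend. Centre line: in along +x at y = -100 mm (x = -225 to -8), quarter circle to the left, radius 100 mm about the origin, out along +y at x = +100 mm (y = 8 to 225). Force of carrier on track, bend and station, its own 6 N weight included, must stay below 22 N.
- bend_mid (a point): Nominal middle of the bend's centre line, on the bench under the rods (fixed to the track). The bend's pair of rods is a separate piece clamped by hand: its true place is off by up to 3 mm in the track's x and in y, which is not measured. So there is a small step at both joints with the straights; the rod ends are rounded.
- station_home (a point): Nominal home of the carrier's origin, at y = 120 mm on the last straight (fixed to the track). The locating station is clamped by hand: true home lies up to 25 mm before or beyond this along the track's y, not measured, to be felt for. 1 mm past home the plate's front meets the rubber buffer of a grey stop block.
- roller (a joint): White 12 mm spring roller at the station, on the track's +x side, level with the plate. Travel in m: 0 = out, no carrier; 0.0035 to 0.006 = pressed in by the plate's plain side; 0.0004 to 0.003 = dropped into the V notch, 11 mm wide, in the plate's right side (at the carrier's x = 0): home. Spring 1.8 N at 0 plus 0.6 N per mm; the nose pushes it in with 1 to 4 N.
- buffer (a joint): Round black rubber buffer, 18 mm across, on a spring in the station's stop block, level with the plate, facing the coming carrier. Travel in m: 0 = out, grows as the carrier presses it in; spring 2.5 N per mm. A light touch tells that the carrier has arrived; pressing it in by more than 4 mm (10 N) drives the stop out of its setting and is a fault.
- offcut_strip: Bystander: dark hardwood strip 85 x 26 x 12 mm lying on the bench. Origin: centre of its underside.
- offcut_round: Bystander: yellow-painted wooden disc 52 mm across, 18 mm high. Origin: centre of its underside.
- sanding_block: Bystander: blue sanding block 110 x 60 x 30 mm on the bench to the right of the track. Origin: centre of its underside.

How it is judged (in metres and radians):
On the way, in this order (a step that is already met when the one before it is completed fails the run):
1. The blank lies flat in the carrier's nest and is let go, the carrier still on the first straight (x of blank in the frame of carrier between 0.0115 and 0.0185 m and y of blank in the frame of carrier between -0.0035 and 0.0035 m and z of blank in the frame of carrier between 0.0055 and 0.0105 m and angle between the x axis of blank and the x axis of carrier, either way round below 0.12 rad and contact force between the fingers and blank below 0.1 N and x of carrier in the frame of track below -0.06 m), for 0.2 s.
2. The loaded carrier has come through the bend (x of blank in the frame of carrier between 0.0115 and 0.0185 m and y of blank in the frame of carrier between -0.0035 and 0.0035 m and z of blank in the frame of carrier between 0.0055 and 0.0105 m and angle between the x axis of blank and the x axis of carrier, either way round below 0.12 rad and y of carrier in the frame of track above 0.03 m), for 0.1 s.
At the end, for the whole second after the job is handed in: Carrier home: on the last straight's centre line within 6 mm, along it within 0.08 rad, spring roller in its notch (0.4 to 3 mm pressed in), at rest; blank flat in the nest, within 3.5 mm of its middle and 0.12 rad, at rest; robot touching nothing (x of blank in the frame of carrier between 0.0115 and 0.0185 m and y of blank in the frame of carrier between -0.0035 and 0.0035 m and z of blank in the frame of carrier between 0.0055 and 0.0105 m and angle between the x axis of blank and the x axis of carrier, either way round below 0.12 rad and x of carrier in the frame of track between 0.094 and 0.106 m and y of carrier in the frame of track between 0.092 and 0.148 m and value of joint roller between 0.0004 and 0.003 m and angle between the x axis of carrier and the y axis of track, either way round below 0.08 rad and linear speed of each of carrier, blank below 0.01 m/s).
It fails at once if Other than while the blank is being set in, the carrier is forced against the rods, the bend or the stop with more than 22 N (contact force between carrier and track above 22 N and (contact force between the fingers and blank below 0.1 N or x of carrier in the frame of track above -0.06 m)).
It fails at once if The stop's rubber buffer is driven in by more than 4 mm (10 N) (value of joint buffer above 0.004 m).
It fails at once if The carrier is lifted more than 8 mm off the rods or tipped by more than 0.15 rad (z of carrier in the frame of track above 0.048 m or angle between carrier's own z axis and vertical above 0.15 rad).
It fails at once if An offcut or the sanding block is moved by more than 20 mm (distance of any of offcut_strip, offcut_round, sanding_block from where it was at the start of the episode above 0.02 m).
It also fails if it takes over 72 s, if anything falls off the work surface, if the arm or the gripper's body presses on something with over 40 N, if the wrist force passes 120 N, or if a joint passes its speed limit or range.

## Working session

There is one attempt and no reset: what is moved stays moved. The work goes in short steps, Python scripts to look and compute and a shell command to move; the robot and the scene stay as the last step left them, time stands still between calls to the robot, and variables do not carry over. Pictures are saved under pics/ and viewed, and the job is handed in when it is done.

```bash
ls; mkdir -p pics; python3 - <<'E'
from rig import r, optics, ticket
import cv2,json
s=r.sense();print(s,r.pinch_z)
for n in("scene","top","wrist"):
    i=optics.camera_info(n);print(n,i)
    cv2.imwrite(f"pics/{n}0.png",optics.grab_frame(n)[:,:,::-1])
E
```

```text
pics
{'clock': 0.0, 'qpos': array([-1.30441932e+00,  3.53673171e-01,  1.63415321e+00, -1.60534435e-06,
        1.15519807e+00, -2.38415645e-03]), 'qvel': array([ 0.00036814,  0.00016907,  0.00117147, -0.00140752,  0.0001848 ,
        0.00180956]), 'joint_efforts': array([-6.36515288e-04, -6.05258203e+01, -3.42061365e+01, -8.93918445e-05,
        9.50236106e-03,  2.18621217e-06]), 'eef_pos': array([ 165.84127052, -602.08911086,  230.53789548]), 'tcp_rot': array([-3.14016086e+00, -1.94586535e-06,  2.68761809e-01]), 'contact_force': array([ 0.40157665,  0.53924294, -0.03210969]), 'wrist_torque': array([ 0.03017454,  0.06408761, -0.00472654]), 'opening': 0.9982462890724308} -18.700000000000003
scene {'fx': 504.5360793366657, 'fy': 504.5360793366657, 'cx': 271.4981832299382, 'cy': 214.17768187865744, 'world_from_camera': array([[ 3.27773402e-01,  7.83876519e-01, -5.27353960e-01,
         1.19801125e+03],
       [ 9.44668017e-01, -2.64298673e-01,  1.94289857e-01,
        -2.19037854e+02],
       [ 1.29203051e-02, -5.61857468e-01, -8.27133152e-01,
         1.04129187e+03],
       [ 0.000000
[... 310 characters left out ...]
554426e-02, -1.35759591e-02,
         7.67476192e+00],
       [ 4.20301636e-03, -2.25892978e-01, -9.74143058e-01,
         1.03840752e+03],
       [ 0.00000000e+00,  0.00000000e+00,  0.00000000e+00,
         1.00000000e+00]])}
wrist {'fx': 325.19226210127806, 'fy': 325.19226210127806, 'cx': 280.57536627737005, 'cy': 210.60350282867765, 'world_from_camera': array([[ 2.64901801e-01, -9.30908411e-01, -2.51468820e-01,
         2.29554846e+02],
       [-9.64274910e-01, -2.55996641e-01, -6.81147423e-02,
        -5.84990737e+02],
       [-9.66586616e-04,  2.60528791e-01, -9.65465595e-01,
         3.73460262e+02],
       [ 0.00000000e+00,  0.00000000e+00,  0.00000000e+00,
         1.00000000e+00]])}
```

View pics/scene0.png

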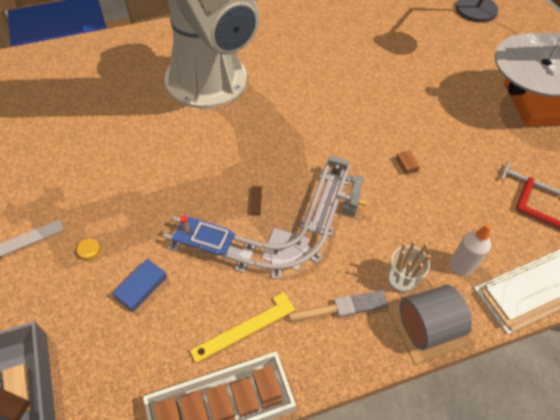

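View pics/top0.png

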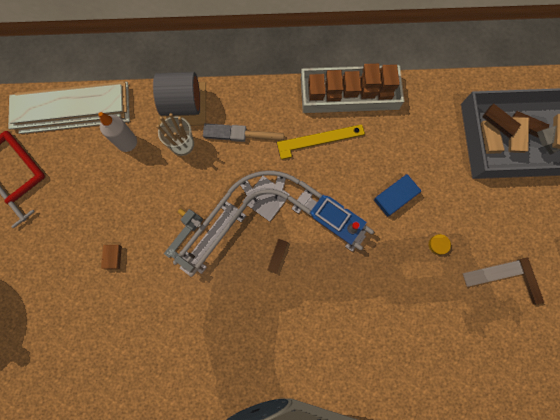

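View pics/wrist0.png

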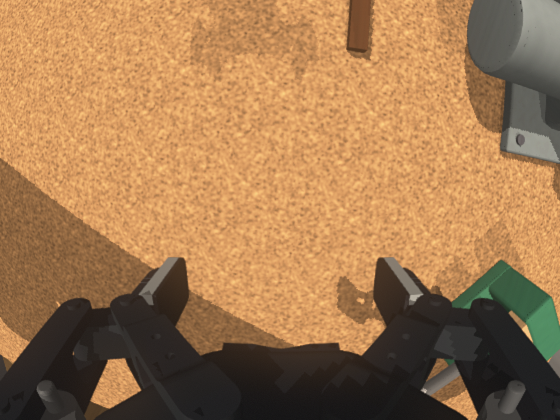

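```bash
python3 - <<'E'
import cv2
t=cv2.imread("pics/top0.png");s=cv2.imread("pics/scene0.png")
def c(im,x0,y0,w,h,k,n): cv2.imwrite(n,cv2.resize(im[y0:y0+h,x0:x0+w],None,fx=k,fy=k,interpolation=cv2.INTER_CUBIC))
c(t,160,160,230,130,3.4,"pics/tA.png");c(t,85,230,60,50,10,"pics/tB.png")
c(s,150,140,230,150,3.4,"pics/sA.png");c(s,380,135,60,50,10,"pics/sB.png")
E
```

```text
(no output)
```

View pics/tA.png

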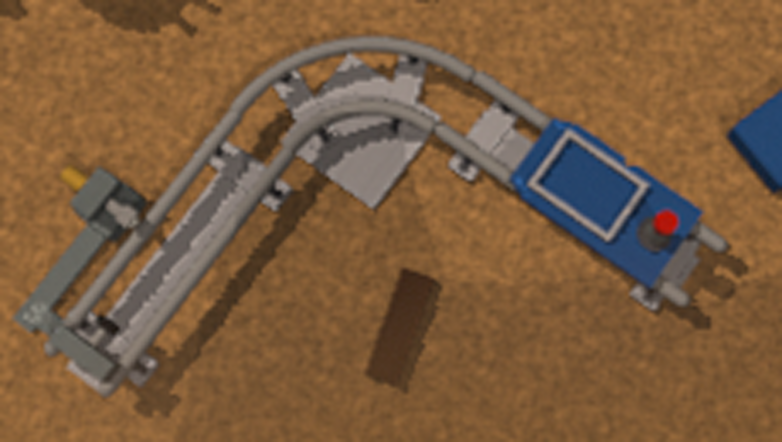

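View pics/tB.png

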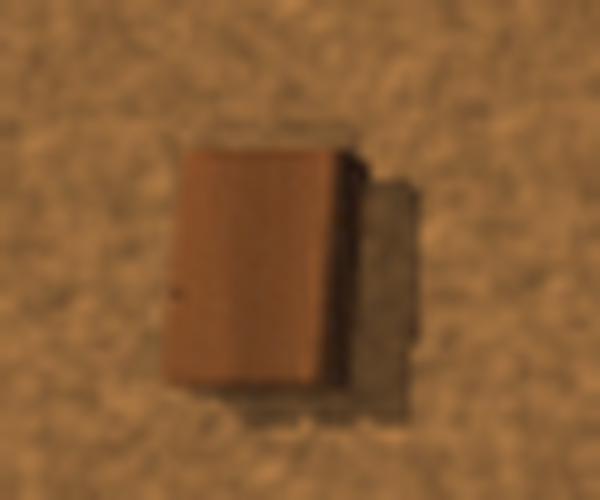

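View pics/sA.png

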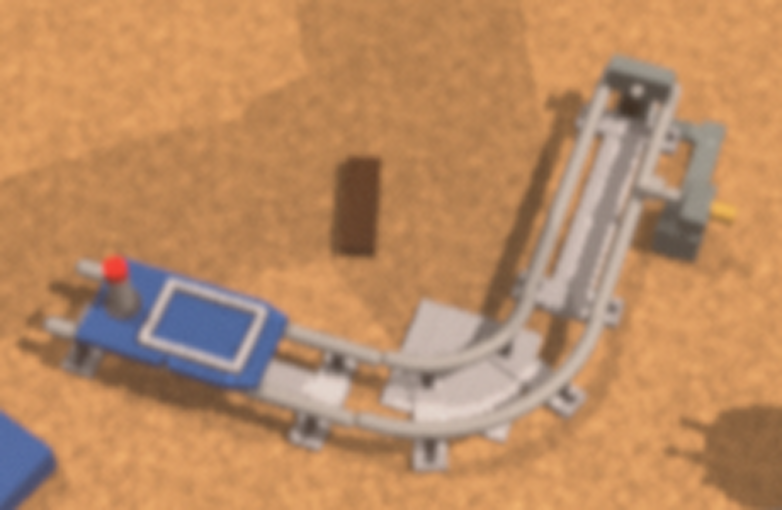

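View pics/sB.png

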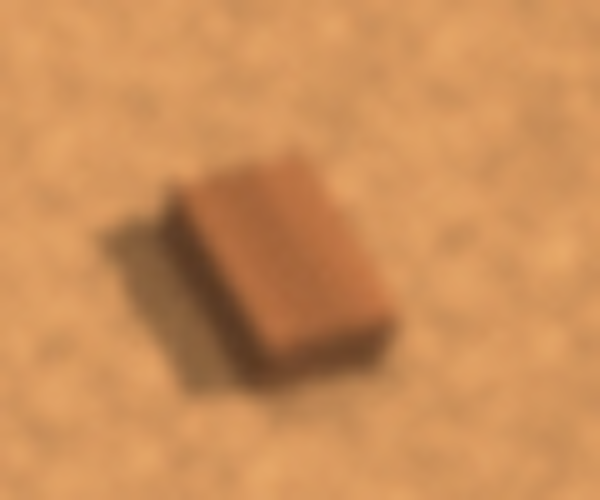

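```bash
cat > h.py <<'E'
import numpy as np, cv2
from scipy.optimize import least_squares
from rig import r, optics, ticket
CI={n:optics.camera_info(n) for n in("scene","top")}
def proj(n,P,ci=None):
    ci=ci or CI[n];T=ci["world_from_camera"];p=(np.atleast_2d(P)-T[:3,3])@T[:3,:3]
    if n=="wrist":
        rr=np.hypot(p[:,0],p[:,1]);th=np.arctan2(rr,p[:,2]);k=ci["fx"]*th/np.maximum(rr,1e-9)
        return np.c_[ci["cx"]+k*p[:,0],ci["cy"]+k*p[:,1]]
    return np.c_[ci["cx"]+ci["fx"]*p[:,0]/p[:,2],ci["cy"]+ci["fy"]*p[:,1]/p[:,2]]
def back(n,uv,z,ci=None):
    ci=ci or CI[n];T=ci["world_from_camera"];uv=np.atleast_2d(np.array(uv,float))
    d=(uv-[ci["cx"],ci["cy"]])/ci["fx"]
    if n=="wrist":
        th=np.hypot(d[:,0],d[:,1]);k=np.sin(th)/np.maximum(th,1e-9)
        d=np.c_[d*k[:,None],np.cos(th)]
    else: d=np.c_[d,np.ones(len(d))]
    d=d@T[:3,:3].T
    return T[:3,3]+d*((z-T[2,3])/d[:,2])[:,None]
def crop(a,x0,y0,k): return (np.array(a,float)+.5)/k-.5+[x0,y0]
def R2(a): return np.array([[np.cos(a),-np.sin(a)],[np.sin(a),np.cos(a)]])
def look(n,name):
    im=optics.grab_frame(n)[:,:,::-1].copy();cv2.imwrite(f"pics/{name}.png",im);return im
E
cat > fit1.py <<'E'
from h import *
tA=lambda a:crop(a,160,160,3.4); sA=lambda a:crop(a,150,140,3.4)
tB=lambda a:crop(a,85,230,10); sB=lambda a:crop(a,380,135,10)
# blank
bt=back("top",tB([(187,148),(338,150),(320,384),(166,384)]),24)
bs=back("scene",sB([(297,152),(178,190),(265,350),(393,318)]),24)
for b in(bt,bs):
    print("blank c",b.mean(0),"sides",[np.linalg.norm(b[i]-b[(i+1)%4]).round(1) for i in range(4)],"long yaw",[np.degrees(np.arctan2(*(b[i]-b[j])[[1,0]])).round(1) for i,j in((1,2),(0,3))])
nt=back("top",tA([(568,128),(649,187),(609,241),(526,185)]),55);ns=back("scene",sA([(176,283),(268,308),(240,367),(142,334)]),55)
pt=back("top",tA([(666,222)]),94);ps=back("scene",sA([(115,266)]),94)
for n,p in((nt,pt),(ns,ps)):
    c=n.mean(0);print("nest",c,"post",p[0],"yaw",np.degrees(np.arctan2(*(c-p[0])[[1,0]])),"d",np.linalg.norm((c-p[0])[:2]))
L={}
Z=36
t=lambda a:back("top",tA(a),Z)[:,:2]; s=lambda a:back("scene",sA(a),Z)[:,:2]
io=np.r_[t([(475,75),(548,122),(725,243)]),s([(48,325),(358,418)])]
ii=np.r_[t([(435,130),(515,180),(688,298)]),s([(80,267),(285,330),(378,357)])]
oo=np.r_[t([(222,152),(150,235),(80,310)]),s([(605,300),(640,195),(672,90)])]
oi=np.r_[t([(275,185),(200,285),(120,385)]),s([(530,290),(605,92)])]
def f(q):
    g=lambda P:(P-q[:2])@R2(q[2])
    return np.r_[g(io)[:,1]+125.2,g(ii)[:,1]+74.8,g(oo)[:,0]-125.2,g(oi)[:,0]-74.8]
q=least_squares(f,[500,50,.5],loss="soft_l1").x
print("track",q[:2],np.degrees(q[2]),"res",f(q).round(1))
g=lambda P:(P[:2]-q[:2])@R2(q[2])
for n,p in((nt,pt),(ns,ps)): print("nest in track",g(n.mean(0)),"post",g(p[0]))
print("roller",g(back("top",tA([(120,212)]),44)[0]),g(back("scene",sA([(650,185)]),44)[0]))
print("buffer",g(back("top",tA([(107,323)]),44)[0]),g(back("scene",sA([(633,105)]),44)[0]))
E
python3 fit1.py
```

```text
blank c [499.38986525 421.59897963  24.        ] sides [np.float64(38.1), np.float64(58.7), np.float64(38.3), np.float64(59.2)] long yaw [np.float64(-1.6), np.float64(-1.8)]
blank c [500.12161649 418.43038316  24.        ] sides [np.float64(36.6), np.float64(56.7), np.float64(37.0), np.float64(59.6)] long yaw [np.float64(176.2), np.float64(176.8)]
nest [ 577.52005955 -139.53583997   55.        ] post [ 540.35974532 -186.45057218   94.        ] yaw 51.61788950073465 d 59.84881830096131
nest [ 577.71855952 -138.9291381    55.        ] post [ 540.21840144 -187.74902766   94.        ] yaw 52.47095198226642 d 61.56008018672397
track [574.62305815  17.32147442] 772.222843010243 res [ 0.3 -1.3 -0.4  0.1  1.3  2.9 -0.1 -0.4  0.6 -0.9 -0.3 -9.  -3.8  3.7
  2.   2.5  0.8 -6.2 -6.2 -3.2  0.6  3.6]
nest in track [-122.20523274  -98.37932092] post [-182.05071509  -97.74742307]
nest in track [-121.60409652  -98.16455446] post [-183.16359953  -98.43112838]
roller [147.88769995 115.77598046] [132.81386371 121.26426234]
buffer [105.00646872 185.79278562] [102.42959734 189.45035763]
```

```bash
cat > plan.py <<'E'
import sys;from h import *
from scipy.spatial.transform import Rotation as Ro
def plan(x,y,z,yaw,n=5,mm=38,deg=7):
    s=r.sense();p=s["eef_pos"].copy();R=Ro.from_euler("xyz",s["tcp_rot"])
    T=Ro.from_euler("xyz",[180,0,yaw],degrees=True);tp=np.array([x,y,z],float);out=[]
    print("t",s["clock"].round(2),"p",p.round(1),"rpy",np.degrees(s["tcp_rot"]).round(2),"F",s["contact_force"].round(1),"op",round(s["opening"],3))
    for k in range(60):
        d=tp-p;v=(R.inv()*T).as_rotvec(degrees=True)
        if np.linalg.norm(d)<.05 and np.linalg.norm(v)<.05: break
        N=max(1,np.ceil(np.linalg.norm(d)/mm),np.ceil(np.linalg.norm(v)/deg))
        sh=R.inv().apply(d/N);out.append(" ".join(f"{a:.1f}" for a in np.r_[sh,v/N]))
        p=p+d/N;R=R*Ro.from_rotvec(v/N,degrees=True)
    print(len(out),"rows");print("; ".join(out[:n]))
if __name__=="__main__":
    a=[float(v) for v in sys.argv[1:]];plan(*a[:4],*( [int(a[4])] if len(a)>4 else []),**({"mm":a[5]} if len(a)>5 else {}))
E
python3 plan.py 500 420 200 177 30
```

```text
Traceback (most recent call last):
  File "plan.py", line 15, in <module>
    a=[float(v) for v in sys.argv[1:]];plan(*a[:4],*( [int(a[4])] if len(a)>4 else []),**({"mm":a[5]} if len(a)>5 else {}))
                                       ~~~~^^^^^^^^^^^^^^^^^^^^^^^^^^^^^^^^^^^^^^^^^^^^^^^^^^^^^^^^^^^^^^^^^^^^^^^^^^^^^^^^
  File "plan.py", line 6, in plan
    print("t",s["clock"].round(2),"p",p.round(1),"rpy",np.degrees(s["tcp_rot"]).round(2),"F",s["contact_force"].round(1),"op",round(s["opening"],3))
              ^^^^^^^^^^^^^^^^
AttributeError: 'float' object has no attribute 'round'
```

```bash
sed -i 's/s\["clock"\].round(2)/round(s["clock"],2)/' plan.py; python3 plan.py 500 420 200 177 30
```

```text
t 0.15 p [ 165.9 -602.2  230.7] rpy [-179.94    0.     15.4 ] F [-0.5 -0.4  0. ] op 1.001
29 rows
20.5 -30.9 1.1 -0.0 -0.0 -5.6; 23.4 -28.8 1.1 -0.0 -0.0 -5.6; 26.1 -26.4 1.1 -0.0 -0.0 -5.6; 28.5 -23.7 1.1 -0.0 -0.0 -5.6; 30.7 -20.8 1.1 -0.0 -0.0 -5.6; 32.5 -17.8 1.1 -0.0 -0.0 -5.6; 34.1 -14.5 1.1 -0.0 -0.0 -5.6; 35.4 -11.1 1.1 -0.0 -0.0 -5.6; 36.3 -7.7 1.1 -0.0 -0.0 -5.6; 36.9 -4.1 1.1 -0.0 -0.0 -5.6; 37.1 -0.5 1.1 -0.0 -0.0 -5.6; 37.0 3.1 1.1 -0.0 -0.0 -5.6; 36.5 6.7 1.1 -0.0 -0.0 -5.6; 35.7 10.2 1.1 -0.0 -0.0 -5.6; 34.5 13.6 1.1 -0.0 -0.0 -5.6; 33.0 16.9 1.1 -0.0 -0.0 -5.6; 31.2 20.0 1.1 -0.0 -0.0 -5.6; 29.1 22.9 1.1 -0.0 -0.0 -5.6; 26.8 25.7 1.1 -0.0 -0.0 -5.6; 24.1 28.1 1.1 -0.0 -0.0 -5.6; 21.3 30.4 1.1 -0.0 -0.0 -5.6; 18.2 32.3 1.1 -0.0 -0.0 -5.6; 15.0 33.9 1.1 -0.0 -0.0 -5.6; 11.7 35.2 1.1 -0.0 -0.0 -5.6; 8.2 36.2 1.1 -0.0 -0.0 -5.6; 4.6 36.8 1.1 -0.0 -0.0 -5.6; 1.0 37.1 1.1 -0.0 -0.0 -5.6; -2.6 37.0 1.1 -0.0 -0.0 -5.6; -6.1 36.6 1.1 -0.0 -0.0 -5.6
```

```bash
python3 -m jog '0 20 -31 1 0 0 -5.6; 0 23 -29 1 0 0 -5.6; 0 26 -26 1 0 0 -5.6; 0 28 -24 1 0 0 -5.6; 0 31 -21 1 0 0 -5.6'; python3 plan.py 500 420 200 177 6
```

```text
clock: 0.57
eef_pos: [220.7, -425.5, 223.2]
tcp_rot: [-3.142, 0.001, 0.769]
contact_force: [1.4, -0.3, 1.2]
opening: 1.001
t 0.57 p [ 220.7 -425.5  223.2] rpy [-1.800e+02  7.000e-02  4.406e+01] F [ 1.4 -0.3  1.2] op 1.001
24 rows
32.9 -17.2 0.9 -0.0 0.0 -5.5; 34.4 -14.0 0.9 -0.0 0.0 -5.5; 35.6 -10.6 0.9 -0.0 0.0 -5.5; 36.4 -7.1 0.9 -0.0 0.0 -5.5; 36.9 -3.6 0.9 -0.0 0.0 -5.5; 37.1 0.0 0.9 -0.0 0.0 -5.5
```

Tracks well. Continuing.

```bash
python3 -m jog '0 33 -17 1 0 0 -5.6; 0 34 -14 1 0 0 -5.6; 0 35.5 -11 1 0 0 -5.6; 0 36.5 -7 1 0 0 -5.6; 0 37 -4 1 0 0 -5.6'
python3 -m jog '0 37 0 1 0 0 -5.6; 0 37 3 1 0 0 -5.6; 0 36.5 7 1 0 0 -5.6; 0 36 10 1 0 0 -5.6; 0 34.5 14 1 0 0 -5.6'; python3 plan.py 500 420 200 177 14
```

```text
clock: 0.98
eef_pos: [276.2, -239.6, 217.0]
tcp_rot: [-3.141, 0.0, 1.28]
contact_force: [0.9, -0.3, 0.1]
opening: 0.995
clock: 1.4
eef_pos: [325.5, -51.9, 212.2]
tcp_rot: [3.139, 0.002, 1.791]
contact_force: [0.9, -0.3, 0.6]
opening: 0.993
t 1.4 p [325.5 -51.9 212.2] rpy [1.7987e+02 9.0000e-02 1.0260e+02] F [ 0.9 -0.3  0.6] op 0.993
14 rows
30.2 19.5 0.9 0.0 0.0 -5.3; 28.2 22.2 0.9 0.0 0.0 -5.3; 26.1 24.7 0.9 0.0 0.0 -5.3; 23.7 27.1 0.9 0.0 0.0 -5.3; 21.0 29.1 0.9 0.0 0.0 -5.3; 18.3 31.0 0.9 0.0 0.0 -5.3; 15.3 32.5 0.9 0.0 0.0 -5.3; 12.2 33.8 0.9 0.0 0.0 -5.3; 9.1 34.8 0.9 0.0 0.0 -5.3; 5.8 35.5 0.9 0.0 0.0 -5.3; 2.5 35.9 0.9 0.0 0.0 -5.3; -0.8 35.9 0.9 0.0 0.0 -5.3; -4.2 35.7 0.9 0.0 0.0 -5.3; -7.5 35.2 0.9 0.0 0.0 -5.3
```

```bash
python3 -m jog '0 30 19.5 1 0 0 -5.3; 0 28 22 1 0 0 -5.3; 0 26 25 1 0 0 -5.3; 0 24 27 1 0 0 -5.3; 0 21 29 1 0 0 -5.3'
python3 -m jog '0 18 31 1 0 0 -5.3; 0 15 32.5 1 0 0 -5.3; 0 12 34 1 0 0 -5.3; 0 9 35 1 0 0 -5.3; 0 6 35.5 1 0 0 -5.3'; python3 plan.py 500 420 180 177 5
```

```text
clock: 1.82
eef_pos: [385.6, 127.2, 207.9]
tcp_rot: [3.138, 0.005, 2.279]
contact_force: [1.3, -1.4, 0.3]
opening: 1.0
clock: 2.23
eef_pos: [442.7, 308.1, 202.2]
tcp_rot: [3.141, 0.006, 2.769]
contact_force: [0.3, -0.2, 0.2]
opening: 1.003
t 2.23 p [442.7 308.1 202.2] rpy [179.95   0.36 158.66] F [ 0.3 -0.2  0.2] op 1.003
4 rows
-3.1 31.3 5.6 -0.0 0.1 -4.6; -5.6 30.9 5.6 -0.0 0.1 -4.6; -8.1 30.4 5.6 -0.0 0.1 -4.6; -10.5 29.6 5.6 -0.0 0.1 -4.6
```

```bash
python3 - <<'E'
from h import *
ci=optics.camera_info("wrist");im=look("wrist","w1");np.save("ci.npy",ci,allow_pickle=True)
E
```

```text
(no output)
```

View pics/w1.png

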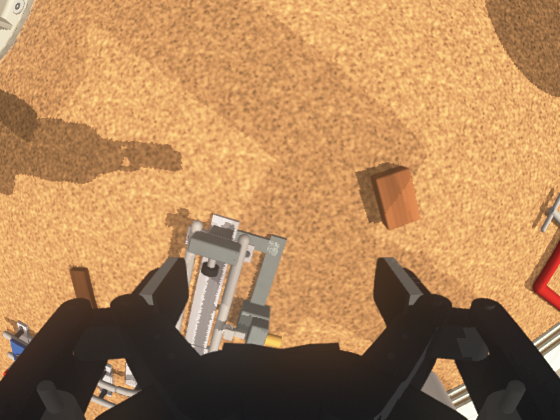

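```bash
python3 -m jog '0 -3 31 10 0 0 -4.6; 0 -5.5 31 10 0 0 -4.6; 0 -8 30.5 10 0 0 -4.6; 0 -10.5 29.5 10 0 0 -4.6;0 0 0 0 0 0 0';python3 - <<'E'
from h import *
ci=optics.camera_info("wrist");im=look("wrist","w2");np.save("ci.npy",ci,allow_pickle=True)
cv2.imwrite("pics/w2c.png",cv2.resize(im[100:350,150:420],None,fx=2.2,fy=2.2,interpolation=cv2.INTER_CUBIC))
E
```

```text
clock: 2.7
eef_pos: [502.4, 435.1, 159.9]
tcp_rot: [3.138, 0.009, 3.119]
contact_force: [-1.6, -1.2, 0.2]
opening: 0.998
```

View pics/w2.png

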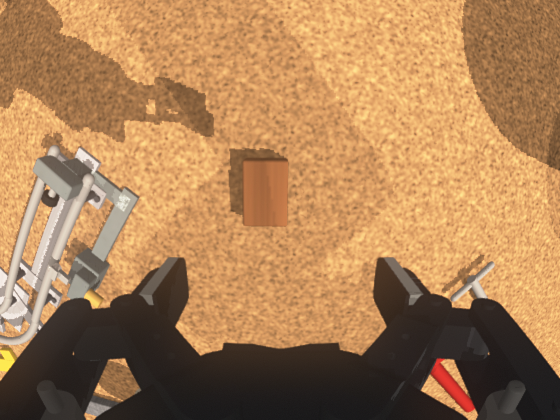

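View pics/w2c.png

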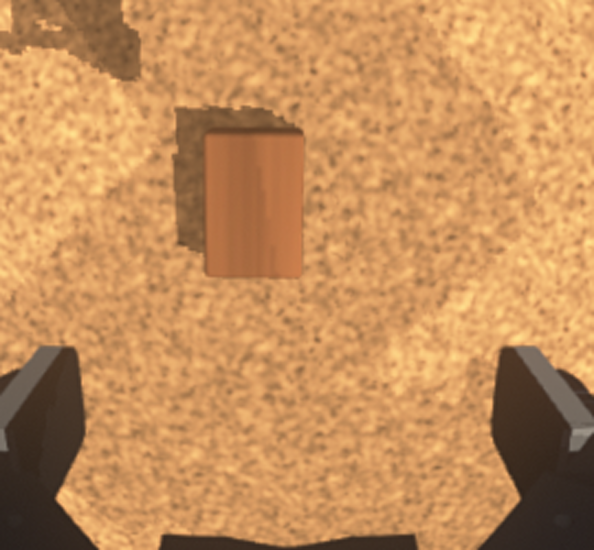

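```bash
python3 - <<'E'
from h import *
ci=np.load("ci.npy",allow_pickle=True).item()
b=back("wrist",crop([(206,132),(304,132),(302,277),(206,277)],150,100,2.2),24,ci)
print(b.mean(0),[np.linalg.norm(b[i]-b[(i+1)%4]).round(1) for i in range(4)],[np.degrees(np.arctan2(*(b[i]-b[j])[[1,0]])).round(1) for i,j in((0,3),(1,2))])
E
python3 plan.py 501 421 60 177.8 5;
```

```text
[497.14566941 421.97828076  24.        ] [np.float64(38.3), np.float64(59.3), np.float64(39.4), np.float64(59.6)] [np.float64(177.1), np.float64(178.2)]
t 2.75 p [501.3 433.  160.2] rpy [179.91   0.44 178.48] F [ 0.1 -0.2 -0. ] op 1.004
3 rows
0.2 -4.1 33.4 0.0 0.1 0.2; 0.1 -4.0 33.4 0.0 0.1 0.2; 0.0 -4.0 33.4 0.0 0.1 0.2
```

```bash
python3 -m jog '0 1 -4 34 0 0.1 0.3; 0 1 -4 34 0 0.1 0.3; 0 1 -4 32 0 0.1 0; 0 0 0 0 0 0 0'; python3 plan.py 498.5 421.3 8 177.7 5
python3 - <<'E'
from h import *
ci=optics.camera_info("wrist");im=look("wrist","w3");np.save("ci.npy",ci,allow_pickle=True)
E
```

```text
clock: 3.08
eef_pos: [498.8, 420.4, 59.7]
tcp_rot: [3.138, 0.005, 3.1]
contact_force: [-1.8, -1.1, -0.7]
opening: 0.994
t 3.08 p [498.8 420.4  59.7] rpy [179.8    0.27 177.64] F [-1.8 -1.1 -0.7] op 0.994
2 rows
0.3 0.3 25.9 0.1 0.1 -0.0; 0.2 0.4 25.9 0.1 0.1 -0.0
```

View pics/w3.png

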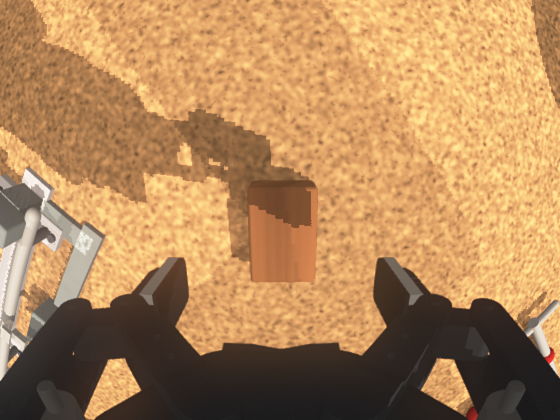

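```bash
python3 - <<'E'
from h import *
ci=np.load("ci.npy",allow_pickle=True).item()
b=back("wrist",[(249,187),(317,187),(316,282),(250,282)],24,ci)
s=r.sense();print(b.mean(0),[np.linalg.norm(b[i]-b[(i+1)%4]).round(1) for i in range(4)],[np.degrees(np.arctan2(*(b[i]-b[j])[[1,0]])).round(1) for i,j in((0,3),(1,2))],s["eef_pos"],np.degrees(s["tcp_rot"]))
E
```

```text
[497.65566839 421.83876674  24.        ] [np.float64(38.1), np.float64(59.5), np.float64(40.7), np.float64(59.3)] [np.float64(176.5), np.float64(179.0)] [500.11494834 421.73451376  62.68842091] [179.68182095   0.40741288 177.63872005]
```

```bash
python3 -m jog '0 1 0 27 0 0 0; 0 1 0 24 0 0 0; 0 0 0 0 0 0 0'; python3 plan.py 497.8 421.6 8 177.7 5
```

```text
clock: 3.38
eef_pos: [501.8, 423.6, 18.0]
tcp_rot: [3.131, 0.013, 3.097]
contact_force: [-0.8, -0.1, 0.7]
opening: 1.003
t 3.38 p [501.8 423.6  18. ] rpy [179.38   0.75 177.44] F [-0.8 -0.1  0.7] op 1.003
1 rows
4.1 -2.3 9.9 0.6 0.8 -0.3
```

```bash
python3 -m jog '0 4 -2 10 0.6 0.8 0'; python3 plan.py 497.8 421.6 8 177.7 5
```

```text
clock: 3.47
eef_pos: [499.8, 423.2, 11.4]
tcp_rot: [3.138, 0.002, 3.096]
contact_force: [0.9, 1.2, 1.1]
opening: 1.001
t 3.47 p [499.8 423.2  11.4] rpy [1.7981e+02 1.4000e-01 1.7741e+02] F [0.9 1.2 1.1] op 1.001
1 rows
1.9 -1.7 3.4 0.2 0.1 -0.3
```

```bash
python3 -m jog '0 3 -2.5 4 0.2 0.1 0'; python3 plan.py 497.8 421.6 8 177.7 5
```

```text
clock: 3.55
eef_pos: [496.8, 420.9, 8.3]
tcp_rot: [-3.141, 0.0, 3.096]
contact_force: [-0.5, -0.4, -0.1]
opening: 1.001
t 3.55 p [496.8 420.9   8.3] rpy [-1.7997e+02  1.0000e-02  1.7738e+02] F [-0.5 -0.4 -0.1] op 1.001
1 rows
-0.9 0.7 0.3 -0.0 0.0 -0.3
```

Good position; closing gently.

```bash
python3 -m jog '120 -0.5 0.5 0 0 0 0; 140 0 0 0 0 0 0; 160 0 0 0 0 0 0; 180 0 0 0 0 0 0; 200 0 0 0 0 0 0' 30; python3 -m jog '200 0 0 0 0 0 0; 200 0 0 0 0 0 0'; python3 plan.py 497.8 421.6 8 177.7 5
```

```text
clock: 3.97
eef_pos: [499.4, 423.1, 14.0]
tcp_rot: [3.138, 0.005, 3.096]
contact_force: [0.4, 0.3, -0.3]
opening: 0.461
clock: 4.13
eef_pos: [499.7, 423.4, 14.7]
tcp_rot: [3.138, 0.005, 3.096]
contact_force: [-0.6, -0.3, 0.7]
opening: 0.459
t 4.13 p [499.7 423.4  14.7] rpy [179.77   0.3  177.36] F [-0.6 -0.3  0.7] op 0.459
1 rows
1.8 -1.9 6.7 0.2 0.3 -0.3
```

```bash
python3 - <<'E'
from h import *
im=look("wrist","w4")
E
```

```text
(no output)
```

View pics/w4.png

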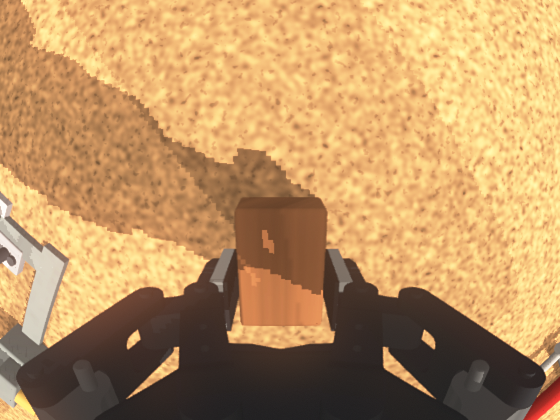

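```bash
python3 -m jog '105 2 -2 1 0.2 0.3 0; 105 1 -1 1 0 0 0'; python3 plan.py 498 421.6 6.5 177.7 5
```

```text
clock: 4.35
eef_pos: [496.6, 420.6, 12.7]
tcp_rot: [3.141, -0.0, 3.096]
contact_force: [0.2, -0.1, -0.2]
opening: 0.588
t 4.35 p [496.6 420.6  12.7] rpy [ 1.7997e+02 -1.0000e-02  1.7737e+02] F [ 0.2 -0.1 -0.2] op 0.588
1 rows
-1.4 1.1 6.2 0.0 -0.0 -0.3
```

```bash
python3 -m jog '105 -0.5 0.5 4 0 0 0; 105 0.2 -0.2 4 0 0 0'; python3 plan.py 498 421.6 6.5 177.7 5
```

```text
clock: 4.52
eef_pos: [496.9, 420.8, 4.5]
tcp_rot: [3.141, 0.0, 3.095]
contact_force: [-0.5, 0.9, 0.3]
opening: 0.593
t 4.52 p [496.9 420.8   4.5] rpy [1.7995e+02 1.0000e-02 1.7736e+02] F [-0.5  0.9  0.3] op 0.593
1 rows
-1.1 0.9 -2.0 0.0 0.0 -0.3
```

```bash
python3 -m jog '145 0 0 0 0 0 0; 165 0.2 -0.2 0.5 0 0 0; 200 0.2 -0.2 0.5 0 0 0; 200 0.2 -0.2 0.5 0 0 0' 30; python3 plan.py 498 421.6 6.5 177.7 5
```

```text
clock: 4.85
eef_pos: [496.5, 420.5, 3.6]
tcp_rot: [3.141, 0.0, 3.096]
contact_force: [-0.3, -0.7, 5.5]
opening: 0.461
t 4.85 p [496.5 420.5   3.6] rpy [179.96   0.   177.36] F [-0.3 -0.7  5.5] op 0.461
1 rows
-1.5 1.2 -2.9 0.0 0.0 -0.3
```

```bash
python3 -m jog '200 0 0 -12 0 0 0; 200 0 0 -25 0 0 0; 200 0 0 -30 0 0 0; 200 0 0 -30 0 0 0;200 0 0 -30 0 0 0'; python3 plan.py 577 -139 140 52.2 20
```

```text
clock: 5.27
eef_pos: [492.3, 416.8, 129.1]
tcp_rot: [-3.132, -0.011, 3.096]
contact_force: [0.7, 0.8, -1.4]
opening: 0.465
t 5.27 p [492.3 416.8 129.1] rpy [-179.45   -0.63  177.36] F [ 0.7  0.8 -1.4] op 0.465
18 rows
-6.1 -30.6 -0.4 -0.1 0.0 7.0; -9.8 -29.7 -0.4 -0.1 0.0 7.0; -13.3 -28.3 -0.4 -0.1 0.0 7.0; -16.6 -26.4 -0.5 -0.1 0.0 7.0; -19.7 -24.2 -0.5 -0.1 0.0 7.0; -22.5 -21.7 -0.5 -0.1 0.0 7.0; -24.9 -18.8 -0.6 -0.1 0.0 7.0; -27.0 -15.6 -0.6 -0.1 0.0 7.0; -28.7 -12.2 -0.6 -0.1 0.0 7.0; -30.0 -8.7 -0.6 -0.1 0.0 7.0; -30.8 -5.0 -0.6 -0.1 0.0 7.0; -31.2 -1.2 -0.6 -0.1 0.0 7.0; -31.1 2.6 -0.6 -0.1 0.0 7.0; -30.6 6.3 -0.6 -0.1 0.0 7.0; -29.6 10.0 -0.6 -0.1 0.0 7.0; -28.2 13.5 -0.6 -0.1 0.0 7.0; -26.3 16.8 -0.6 -0.1 0.0 7.0; -24.1 19.9 -0.6 -0.1 0.0 7.0
```

```bash
python3 - <<'E'
from h import *
im=look("wrist","w5")
E
```

```text
(no output)
```

View pics/w5.png

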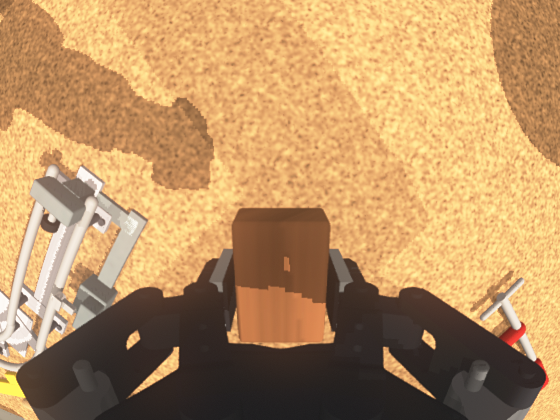

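```bash
python3 -m jog '200 -6 -30.5 -0.5 0 0 7; 200 -10 -30 -0.5 0 0 7; 200 -13 -28 -0.5 0 0 7; 200 -17 -26 -0.5 0 0 7; 200 -20 -24 -0.5 0 0 7'
python3 -m jog '200 -22.5 -21.5 -0.5 0 0 7; 200 -25 -19 -0.5 0 0 7; 200 -27 -15.5 -0.5 0 0 7; 200 -29 -12 -0.5 0 0 7; 200 -30 -8.5 -0.5 0 0 7'; python3 plan.py 577 -139 135 52.2 20
```

```text
clock: 5.73
eef_pos: [521.2, 268.4, 146.8]
tcp_rot: [3.132, 0.001, 2.475]
contact_force: [0.7, -0.6, -0.3]
opening: 0.465
clock: 6.15
eef_pos: [542.2, 106.3, 151.6]
tcp_rot: [3.13, -0.004, 1.849]
contact_force: [-0.1, 0.1, -1.0]
opening: 0.461
t 6.15 p [542.2 106.3 151.6] rpy [179.32  -0.25 105.96] F [-0.1  0.1 -1. ] op 0.461
8 rows
-30.7 -4.3 1.9 0.1 -0.1 6.7; -31.0 -0.7 1.9 0.1 -0.1 6.7; -30.8 3.0 2.0 0.1 -0.1 6.7; -30.3 6.6 2.0 0.1 -0.1 6.7; -29.3 10.1 2.0 0.1 -0.1 6.7; -27.9 13.4 2.0 0.1 -0.1 6.7; -26.1 16.6 2.1 0.1 -0.1 6.7; -24.0 19.5 2.1 0.1 -0.1 6.7
```

```bash
python3 -m jog '200 -30.5 -4 2 0 0 6.7; 200 -31 -0.5 2 0 0 6.7; 200 -31 3 2 0 0 6.7; 200 -30.5 6.5 2 0 0 6.7; 200 -29 10 2 0 0 6.7'
python3 plan.py 577 -139 135 52.2 20
```

```text
clock: 6.57
eef_pos: [563.1, -55.1, 143.9]
tcp_rot: [3.13, -0.012, 1.234]
contact_force: [1.4, 1.2, -1.3]
opening: 0.46
t 6.57 p [563.1 -55.1 143.9] rpy [179.36  -0.68  70.72] F [ 1.4  1.2 -1.3] op 0.46
3 rows
-24.9 13.6 2.8 0.2 -0.3 6.2; -23.3 16.2 2.9 0.2 -0.3 6.2; -21.4 18.6 2.9 0.2 -0.3 6.2
```

```bash
python3 -m jog '200 -25 13.5 3 0.2 -0.3 6; 200 -23 16 3 0.2 -0.3 6; 200 -20 18 3 0.2 -0.3 6; 200 0 0 0 0 0 0'
python3 plan.py 577 -139 135 52.2 20
python3 - <<'E'
from h import *
ci=optics.camera_info("wrist");im=look("wrist","w6");np.save("ci.npy",ci,allow_pickle=True)
look("top","t6"); look("scene","s6")
E
```

```text
clock: 6.9
eef_pos: [577.3, -146.9, 136.4]
tcp_rot: [3.139, 0.003, 0.893]
contact_force: [-0.0, 0.3, -0.1]
opening: 0.463
t 6.9 p [ 577.3 -146.9  136.4] rpy [1.7987e+02 1.6000e-01 5.1150e+01] F [-0.   0.3 -0.1] op 0.463
1 rows
6.0 -5.2 1.4 0.1 0.2 -1.0
```

View pics/w6.png

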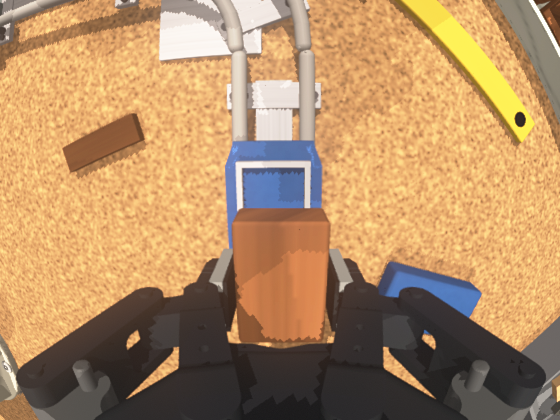

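View pics/s6.png

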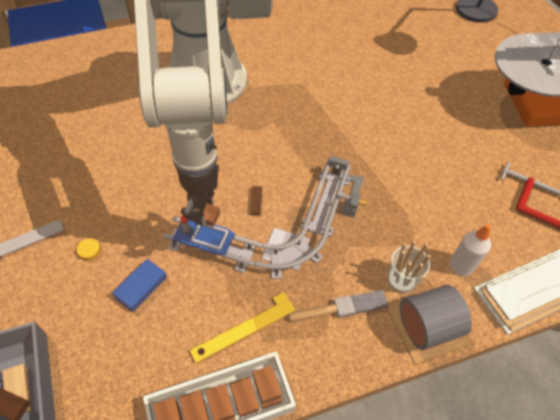

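```bash
python3 - <<'E'
import cv2
im=cv2.imread("pics/w6.png")
cv2.imwrite("pics/w6c.png",cv2.resize(im[130:350,215:345],None,fx=3.6,fy=3.6*.75,interpolation=cv2.INTER_CUBIC))
E
```

```text
(no output)
```

View pics/w6c.png

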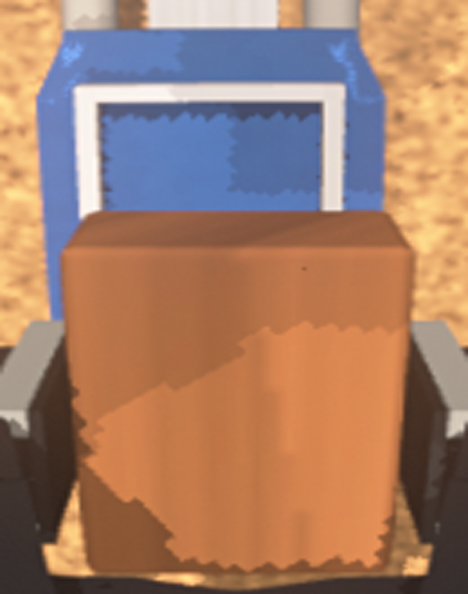

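```bash
cat > rel.py <<'E'
from h import *
from scipy.spatial.transform import Rotation as Ro
ci=np.load("ci.npy",allow_pickle=True).item()
P=np.array([577.3,-146.9,136.4]);R=Ro.from_euler("xyz",[179.87,.16,51.15],degrees=True)
g=lambda w:R.inv().apply(w-P)
nest=back("wrist",[(235.8,161.1),(311.4,161.1),(242.5,168.1),(304.4,168.1)],55,ci)
bl=back("wrist",[(232.5,221.5),(329.7,221.5),(240,341),(324.7,341)],P[2]+20.4,ci)
print("nest",g(nest).round(1),"world",nest.round(1));print("blank",g(bl).round(1))
print(g(ci["world_from_camera"][:3,3]))
E
python3 rel.py
```

```text
nest [[ 41.  -30.8  81.2]
 [ 40.8  21.7  81.3]
 [ 36.  -26.2  81.2]
 [ 35.9  16.9  81.3]] world [[ 579.   -96.    55. ]
 [ 619.8 -129.    55. ]
 [ 579.5 -102.8   55. ]
 [ 613.  -129.9   55. ]]
blank [[ 28.3 -18.7 -20.5]
 [ 28.3  19.9 -20.4]
 [-30.6 -18.7 -20.4]
 [-30.7  21.1 -20.3]]
[  65.75857722    0.44066385 -142.80790738]
```

```bash
python3 plan.py 576.6 -139.0 72 51.7 5 25
```

```text
t 7.05 p [ 576.3 -142.7  136.3] rpy [1.800e+02 1.000e-01 5.168e+01] F [ 0.3  1.4 -0. ] op 0.458
3 rows
1.1 -0.7 21.4 0.0 0.0 -0.0; 1.1 -0.7 21.4 0.0 0.0 -0.0; 1.0 -0.7 21.4 0.0 0.0 -0.0
```

```bash
python3 -m jog '200 1 -1 21 0 0 0; 200 1 -0.5 21 0 0 0; 200 1 -0.5 20 0 0 0; 200 0 0 1 0 0 0'
cat > snap.py <<'E'
import sys;from h import *
s=r.sense();ci=optics.camera_info("wrist");im=look("wrist",sys.argv[1]);np.save("ci.npy",ci,allow_pickle=True)
np.save("pose.npy",np.r_[s["eef_pos"],s["tcp_rot"]]);print(s["eef_pos"].round(1),np.degrees(s["tcp_rot"]).round(2),s["contact_force"].round(1))
cv2.imwrite(f"pics/{sys.argv[1]}c.png",cv2.resize(im[110:350,200:360],None,fx=4,fy=2.5,interpolation=cv2.INTER_CUBIC))
E
python3 snap.py w7
```

```text
clock: 7.38
eef_pos: [577.6, -134.6, 74.6]
tcp_rot: [3.138, -0.001, 0.912]
contact_force: [-0.6, 0.7, -1.5]
opening: 0.46
[ 577.6 -134.6   74.6] [ 1.7978e+02 -7.0000e-02  5.2260e+01] [-0.6  0.7 -1.5]
```

View pics/w7c.png

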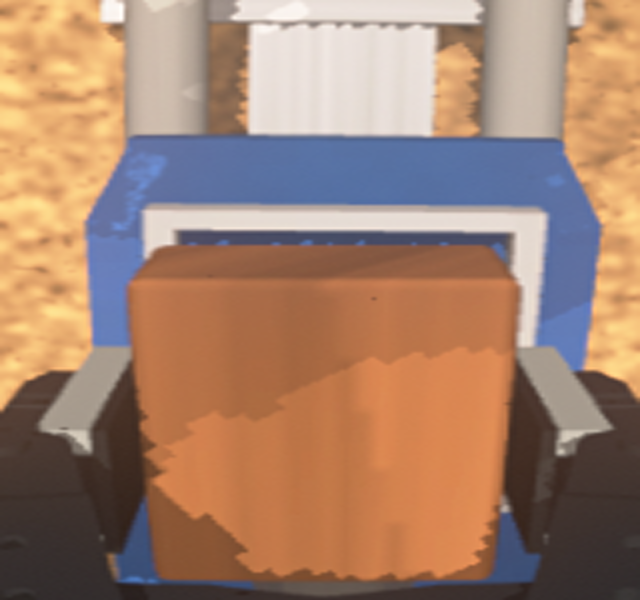

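```bash
cat > rel2.py <<'E'
from h import *
from scipy.spatial.transform import Rotation as Ro
def rel(no,ni,bt,off,fx,fy,top=20.4):
    ci=np.load("ci.npy",allow_pickle=True).item();q=np.load("pose.npy")
    R=Ro.from_euler("xyz",q[3:]);P=q[:3];g=lambda w:R.inv().apply(w-P)
    px=lambda a:np.array(a,float)/[fx,fy]+off
    n=g(back("wrist",px(no+ni),55,ci));b=g(back("wrist",px(bt),P[2]+top,ci))
    print("nest",n.round(1).tolist());print("blank",b.round(1).tolist())
    yawn=np.degrees(np.arctan2(n[1,0]-n[0,0],n[1,1]-n[0,1]))
    a=np.radians(-yawn)
    c=np.array([ (n[0,:2]+n[1,:2])/2-[36*np.cos(a),36*np.sin(a)], (n[2,:2]+n[3,:2])/2-[32*np.cos(a),32*np.sin(a)]])
    print("nest c",c.round(2).tolist(),"blank c",b.mean(0)[:2].round(2),"nest turn about tool z",-yawn,"shift",(c.mean(0)-b.mean(0)[:2]).round(2))
E
python3 - <<'E'
from rel2 import *
rel([(143,206),(547,210)],[(173,230),(515,233)],[(131,281),(518,278),(152,578),(494,578)],[200,110],4,2.5)
E
```

```text
nest [[31.6, -22.7, 19.6], [30.8, 29.3, 19.8], [26.6, -19.0, 19.6], [25.9, 25.3, 19.8]]
blank [[27.9, -18.7, -20.4], [28.3, 19.7, -20.3], [-30.6, -19.7, -20.5], [-30.7, 20.4, -20.4]]
nest c [[-4.79, 2.7], [-5.78, 2.63]] blank c [-1.27  0.46] nest turn about tool z 0.9704578480193096 shift [-4.02  2.2 ]
```

```bash
python3 plan.py 576.8 -139.1 64 51.4
```

```text
t 7.43 p [ 578.3 -134.7   76. ] rpy [ 1.7972e+02 -1.0000e-01  5.2270e+01] F [ 0.1  0.4 -0.4] op 0.458
1 rows
-4.4 1.4 12.0 0.3 -0.1 0.9
```

```bash
python3 -m jog '200 -3 1 6 0.3 0 0.5; 200 -1.5 0.5 5 0 0 0.4; 200 0 0 1 0 0 0'; python3 plan.py 576.8 -139.1 64 51.4
```

```text
clock: 7.68
eef_pos: [578.2, -137.9, 66.2]
tcp_rot: [3.14, -0.003, 0.899]
contact_force: [0.1, 0.1, -0.5]
opening: 0.457
t 7.68 p [ 578.2 -137.9   66.2] rpy [179.9   -0.19  51.53] F [ 0.1  0.1 -0.5] op 0.457
1 rows
-1.9 -0.3 2.2 0.1 -0.2 0.1
```

```bash
python3 -m jog '200 -2 -0.3 2.5 0.1 -0.2 0.1; 200 -0.5 0 1 0 0 0'; python3 plan.py 576.8 -139.1 64 51.4;python3 snap.py w8
```

```text
clock: 7.85
eef_pos: [577.1, -139.9, 63.7]
tcp_rot: [3.14, -0.0, 0.898]
contact_force: [-0.4, -0.0, -1.3]
opening: 0.464
t 7.85 p [ 577.1 -139.9   63.7] rpy [ 1.7991e+02 -2.0000e-02  5.1430e+01] F [-0.4 -0.  -1.3] op 0.464
1 rows
0.4 -0.7 -0.3 0.1 -0.0 0.0
[ 577.1 -139.9   63.7] [ 1.7991e+02 -2.0000e-02  5.1430e+01] [-0.4 -0.  -1.3]
```

View pics/w8c.png

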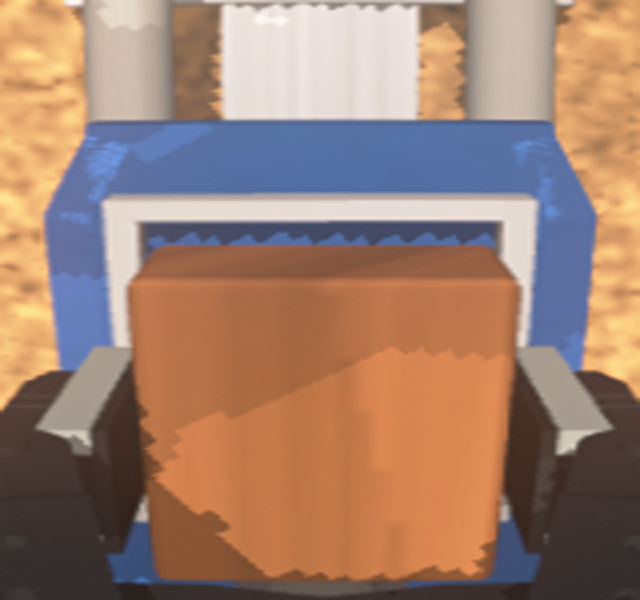

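```bash
python3 - <<'E'
from rel2 import *
rel([(103,197),(537,196)],[(139,222),(501,221)],[(131,280),(518,278),(152,578),(494,578)],[200,110],4,2.5)
# predicted px of blank bottom front edge if bottom 3.6 below
ci=np.load("ci.npy",allow_pickle=True).item();q=np.load("pose.npy");R=Ro.from_euler("xyz",q[3:])
for zz in (3.6,):
  print(((proj("wrist",q[:3]+R.apply([[28.7,-19.5,zz],[28.7,20.5,zz]]),ci)-[200,110])*[4,2.5]).round(0))
E
```

```text
nest [[35.7, -26.0, 8.7], [35.9, 26.0, 8.8], [30.8, -21.8, 8.7], [30.9, 21.8, 8.8]]
blank [[28.1, -18.7, -20.4], [28.4, 19.7, -20.4], [-30.7, -19.7, -20.4], [-30.7, 20.4, -20.4]]
nest c [[-0.2, 0.11], [-1.14, 0.09]] blank c [-1.24  0.43] nest turn about tool z -0.1617254248644229 shift [ 0.57 -0.33]
[[153. 239.]
 [495. 239.]]
```

```bash
python3 -m jog '200 0.5 -0.5 4 0 0 0; 200 0 0 3 0 0 0'; python3 plan.py 576.9 -139.3 53 51.5
```

```text
clock: 8.07
eef_pos: [577.9, -139.6, 57.4]
tcp_rot: [3.138, -0.001, 0.897]
contact_force: [0.1, 0.3, -0.8]
opening: 0.461
t 8.07 p [ 577.9 -139.6   57.4] rpy [ 1.7979e+02 -8.0000e-02  5.1410e+01] F [ 0.1  0.3 -0.8] op 0.461
1 rows
-0.4 -1.0 4.4 0.2 -0.1 -0.1
```

```bash
python3 -m jog '200 -0.4 -1 3 0.2 -0.1 0; 200 0 -0.5 2 0 0 0'; python3 plan.py 576.9 -139.3 53 51.5
```

```text
clock: 8.23
eef_pos: [576.9, -139.4, 53.4]
tcp_rot: [3.141, 0.0, 0.897]
contact_force: [-9.3, 0.6, 39.5]
opening: 0.458
t 8.23 p [ 576.9 -139.4   53.4] rpy [1.7995e+02 2.0000e-02 5.1410e+01] F [-9.3  0.6 39.5] op 0.458
1 rows
0.0 -0.1 0.4 0.1 0.0 -0.1
```

```bash
python3 -m jog '200 0 0 -0.7 0 0 0'; python3 snap.py w9
```

```text
clock: 8.32
eef_pos: [577.0, -139.4, 54.5]
tcp_rot: [3.141, 0.0, 0.897]
contact_force: [0.8, -0.2, -0.1]
opening: 0.46
[ 577.  -139.4   54.5] [1.7994e+02 2.0000e-02 5.1420e+01] [ 0.8 -0.2 -0.1]
```

View pics/w9c.png

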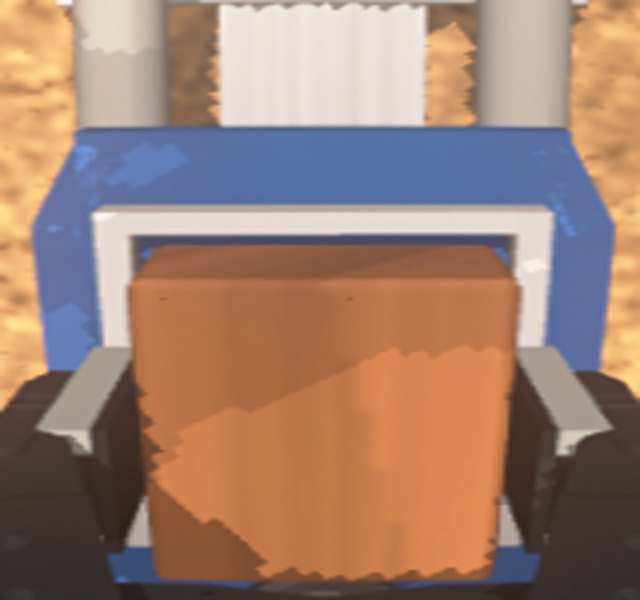

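```bash
python3 -m jog '125 0 0 0.3 0 0 0; 105 0 0 0.3 0 0 0; 105 0 0 0 0 0 0'; python3 snap.py w10
```

```text
clock: 8.62
eef_pos: [577.2, -139.4, 53.5]
tcp_rot: [3.14, 0.0, 0.897]
contact_force: [-0.5, -0.0, -1.0]
opening: 0.589
[ 577.2 -139.4   53.5] [179.93   0.    51.42] [-0.5 -0.  -1. ]
```

View pics/w10c.png

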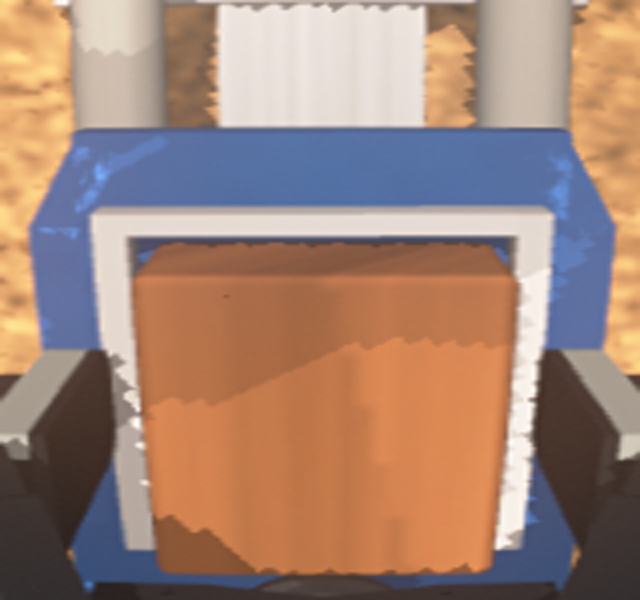

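```bash
python3 -m jog '85 0 0 -8 0 0 0; 60 0 0 -20 0 0 0; 60 0 0 -30 0 0 0; 60 -10 0 -30 0 0 0; 60 -15 0 -20 0 0 0'; python3 snap.py w11
```

```text
clock: 9.08
eef_pos: [558.5, -156.7, 160.8]
tcp_rot: [-3.132, 0.004, 0.899]
contact_force: [1.1, 0.1, 0.1]
opening: 0.762
[ 558.5 -156.7  160.8] [-179.46    0.25   51.53] [1.1 0.1 0.1]
```

View pics/w11.png

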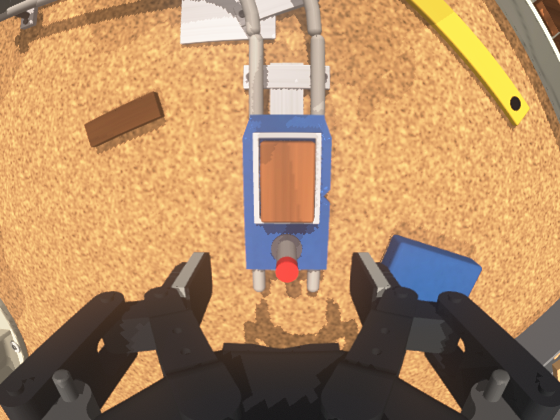

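```bash
python3 - <<'E'
import cv2
im=cv2.imread("pics/w11.png")
cv2.imwrite("pics/w11d.png",cv2.resize(im[105:300,230:345],None,fx=4,fy=3,interpolation=cv2.INTER_CUBIC))
E
```

```text
(no output)
```

View pics/w11d.png

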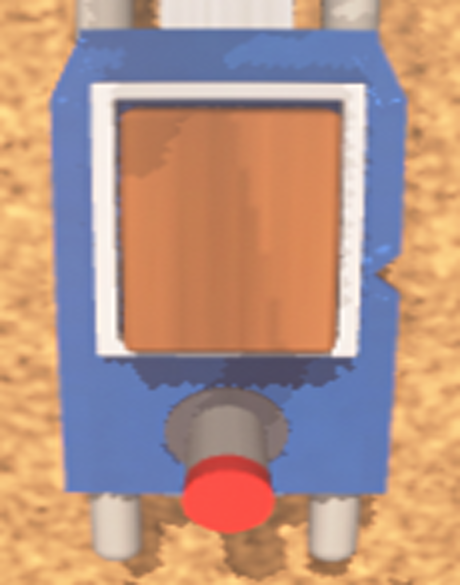

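```bash
python3 - <<'E'
from h import *
ci=np.load("ci.npy",allow_pickle=True).item()
px=lambda a:np.array(a,float)/[4,3]+[230,105]
n=back("wrist",px([(90,84),(365,84),(356,356),(98,356)]),55,ci);p=back("wrist",px([(228,493)]),94,ci)
f=back("wrist",px([(80,30),(378,30)]),48,ci);b=back("wrist",px([(66,492),(385,492)]),48,ci)
nt=back("wrist",px([(397,272)]),48,ci)
print("nest",n.mean(0),"post",p,"plate",f.mean(0),b.mean(0), "notch",nt)
A=lambda v:np.degrees(np.arctan2(v[1],v[0]))
print(A((n[0]+n[1]-n[2]-n[3])),A(f.mean(0)-b.mean(0)),A(n.mean(0)-p[0]))
E
```

```text
nest [ 576.31058966 -141.01270277   55.        ] post [[ 540.43677279 -186.19224898   94.        ]] plate [ 607.67350484 -102.00983159   48.        ] [ 526.71294653 -203.50742205   48.        ] notch [[ 594.29945588 -173.74224519   48.        ]]
51.62617977961884 51.422039752099984 51.54944697998879
```

```bash
python3 plan.py 518 -215 120 51.7 
```

```text
t 9.13 p [ 558.6 -159.1  164.3] rpy [-179.69    0.23   51.5 ] F [-0.8 -1.6  2.5] op 0.763
3 rows
-22.9 1.1 14.8 -0.1 0.1 -0.1; -23.0 1.0 14.8 -0.1 0.1 -0.1; -23.0 1.0 14.8 -0.1 0.1 -0.1
```

```bash
python3 -m jog '255 -23 1 8 0 0 0; 255 -23 1 8 0 0 0; 255 -23 1 12 0 0 0; 255 0 0 20 0 0 0; 255 0 0 20 0 0 0' 30; python3 plan.py 518 -215 63 51.7 
```

```text
clock: 9.55
eef_pos: [521.8, -220.0, 105.2]
tcp_rot: [3.13, -0.002, 0.899]
contact_force: [1.3, -0.4, 0.1]
opening: 0.055
t 9.55 p [ 521.8 -220.   105.2] rpy [ 1.7931e+02 -9.0000e-02  5.1520e+01] F [ 1.3 -0.4  0.1] op 0.055
2 rows
0.7 -3.3 21.1 0.3 -0.0 -0.1; 0.8 -3.2 21.1 0.3 -0.0 -0.1
```

```bash
python3 -m jog '255 0 -6 20 0.5 0 0; 255 0 -2 17 0 0 0; 255 0 0 2 0 0 0';python3 plan.py 518 -215 63 51.7; python3 snap.py w12 
```

```text
clock: 9.8
eef_pos: [513.8, -215.6, 63.3]
tcp_rot: [3.14, -0.001, 0.897]
contact_force: [-0.8, 0.8, 0.1]
opening: -0.003
t 9.8 p [ 513.8 -215.6   63.3] rpy [ 1.7994e+02 -5.0000e-02  5.1390e+01] F [-0.8  0.8  0.1] op -0.003
1 rows
3.1 2.9 0.3 0.1 -0.1 -0.3
[ 513.8 -215.6   63.3] [ 1.7994e+02 -5.0000e-02  5.1390e+01] [-0.8  0.8  0.1]
```

View pics/w12.png

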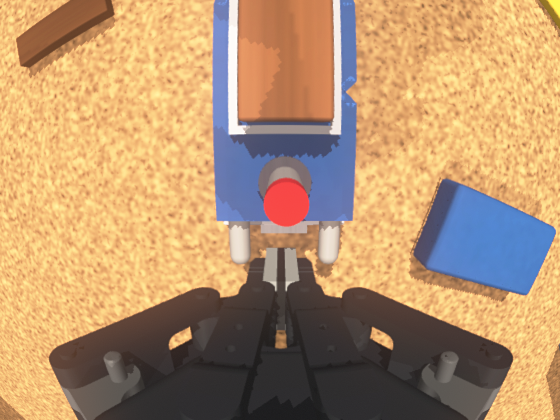

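```bash
cat > push.py <<'E'
import sys;from h import *
from scipy.spatial.transform import Rotation as Ro
O=np.array([574.6,17.8]);H=np.radians(51.7);C=19.0
bend=np.array([0.,0.])  # bend offset in track frame (est.)
def cl(s):  # centre line, s=0 at bend start
    L=np.pi*50
    if s<0: return np.array([s,-100.])
    if s>L: return np.array([100.,s-L])
    a=s/100;return np.array([100*np.sin(a),-100*np.cos(a)])
from scipy.optimize import brentq,minimize_scalar
def car(sf): # front disc centre at sf
    f=cl(sf);sb=brentq(lambda s:np.linalg.norm(cl(s)-f)-60,sf-70,sf-59);b=cl(sb)
    h=np.arctan2(*(f-b)[::-1]);return (f+b)/2,h
def tcp(sf):
    o,h=car(sf);u=np.array([np.cos(h),np.sin(h)]);return O+R2(H)@(o-(45+C)*u),h+H
def main(d,n=5,z=63):
    s=r.sense();p=s["eef_pos"];R=Ro.from_euler("xyz",s["tcp_rot"]);yaw=s["tcp_rot"][2]
    g=lambda sf:np.linalg.norm(tcp(sf)[0]-p[:2])
    S=np.arange(-180,360,2.);s0=S[np.argmin([g(q) for q in S])];s0=minimize_scalar(g,bounds=(s0-3,s0+3),method="bounded").x
    q,h=tcp(s0);u=np.array([np.cos(yaw),np.sin(yaw)]);o,hh=car(s0)
    print(f"t {s['clock']:.2f} p {p.round(1)} rpy {np.degrees(s['tcp_rot']).round(2)} F {s['contact_force'].round(1)}")
    fw=s['contact_force'][:2]
    print(f"sf {s0:.1f} carrier(track) {o.round(1)} hdg {np.degrees(hh):.1f} off-path {g(s0):.1f} Falong {fw@u:.1f} Flat {fw@[-u[1],u[0]]:.1f}")
    T0=Ro.from_euler("xyz",[np.pi,0,h]);cur=R;pp=p.copy();out=[]
    for k in range(1,n+1):
        q,h=tcp(s0+d*k);T=Ro.from_euler("xyz",[np.pi,0,h])
        dz=(z-pp[2])/(n+1-k);tgt=np.r_[q,pp[2]+dz]
        # lateral error fades in over n rows
        e=tgt-pp; loc=cur.inv().apply(e); 
        lat=loc[1]/(n+1-k) if k<n else loc[1]
        sh=np.array([loc[0],lat,loc[2]]);v=(cur.inv()*T).as_rotvec(degrees=True)/(n+1-k)
        out.append(" ".join(f"{a:.1f}" for a in np.r_[sh,v]))
        pp=pp+cur.apply(sh);cur=cur*Ro.from_rotvec(v,degrees=True)
    print("; ".join(out))
if __name__=="__main__": main(*[float(sys.argv[1])],*[int(a) for a in sys.argv[2:3]])
E
python3 push.py 4
```

```text
t 9.85 p [ 514.3 -215.8   64. ] rpy [ 1.7991e+02 -6.0000e-02  5.1400e+01] F [ 0.   0.  -0.9]
sf -126.7 carrier(track) [-156.7 -100. ] hdg 0.0 off-path 2.6 Falong 0.0 Flat -0.0
4.0 0.5 0.2 0.0 -0.0 -0.1; 4.0 0.5 0.2 0.0 -0.0 -0.1; 4.0 0.5 0.2 0.0 -0.0 -0.1; 4.0 0.5 0.2 0.0 -0.0 -0.1; 4.0 0.5 0.2 0.0 -0.0 -0.1
```

```bash
python3 -m jog '255 4 0.6 0.5 0 0 -0.1; 255 4 0.6 0.5 0 0 -0.1; 255 4 0.6 0.5 0 0 -0.1; 255 3 0.6 0.5 0 0 0; 255 3 0.5 0.5 0 0 0'; python3 push.py 3
```

```text
clock: 10.27
eef_pos: [531.7, -203.5, 65.7]
tcp_rot: [3.135, -0.002, 0.903]
contact_force: [-0.9, -0.9, 0.2]
opening: 0.006
t 10.27 p [ 531.7 -203.5   65.7] rpy [ 1.796e+02 -1.400e-01  5.173e+01] F [-0.9 -0.9  0.2]
sf -106.2 carrier(track) [-136.2 -100. ] hdg 0.0 off-path 3.5 Falong -1.3 Flat 0.1
3.0 -0.7 0.5 0.1 -0.0 0.0; 3.0 -0.7 0.5 0.1 -0.0 0.0; 3.0 -0.7 0.5 0.1 -0.0 0.0; 3.0 -0.7 0.6 0.1 -0.0 0.0; 3.0 -0.7 0.6 0.1 -0.0 0.0
```

```bash
python3 -m jog '255 3 -1.2 0.8 0.2 0 0; 255 3 -1.2 0.8 0.1 0 0; 255 3 -1 0.8 0.1 0 0; 255 3 -1 0.8 0.1 0 0; 255 3 -0.8 0.8 0.1 0 0'; python3 push.py 3
```

```text
clock: 10.68
eef_pos: [538.9, -187.7, 63.2]
tcp_rot: [-3.14, -0.002, 0.904]
contact_force: [-0.5, -2.9, 0.9]
opening: -0.0
t 10.68 p [ 538.9 -187.7   63.2] rpy [-1.7993e+02 -1.3000e-01  5.1800e+01] F [-0.5 -2.9  0.9]
sf -89.4 carrier(track) [-119.4 -100. ] hdg 0.0 off-path 0.7 Falong -2.6 Flat -1.4
3.0 0.1 0.0 -0.0 -0.0 0.0; 3.0 0.1 0.0 -0.0 -0.0 0.0; 3.0 0.1 0.0 -0.0 -0.0 0.0; 3.0 0.1 0.0 -0.0 -0.0 0.0; 3.0 0.1 0.0 -0.0 -0.0 0.0
```

```bash
python3 -m jog '255 3 -0.3 0.4 0 0 0; 255 3 -0.3 0.4 0 0 0; 255 3 -0.3 0.4 0 0 0; 255 3 -0.3 0.4 0 0 0; 255 3 -0.3 0.4 0 0 0'; python3 push.py 3; python3 snap.py w13
```

```text
clock: 11.1
eef_pos: [547.6, -173.7, 60.8]
tcp_rot: [-3.14, -0.002, 0.904]
contact_force: [-1.4, -1.9, 1.3]
opening: 0.002
t 11.10 p [ 547.6 -173.7   60.8] rpy [-1.799e+02 -1.100e-01  5.179e+01] F [-1.4 -1.9  1.3]
sf -73.0 carrier(track) [-103. -100.] hdg 0.0 off-path 2.5 Falong -2.4 Flat -0.1
3.0 0.5 -0.4 -0.0 -0.0 0.0; 3.0 0.5 -0.4 -0.0 -0.0 0.0; 3.0 0.5 -0.4 -0.0 -0.0 0.0; 3.0 0.5 -0.4 -0.0 -0.0 0.0; 3.0 0.5 -0.4 -0.0 -0.0 0.0
[ 547.6 -173.7   60.8] [-1.799e+02 -1.100e-01  5.179e+01] [-1.4 -1.9  1.3]
```

View pics/w13.png

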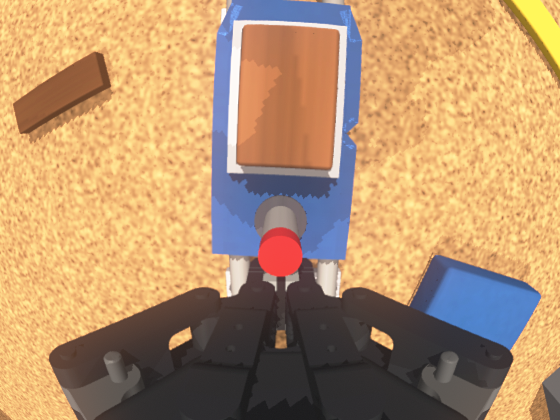

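```bash
python3 -m jog '255 3 0.2 0.1 0 0 0; 255 3 0.2 0.1 0 0 0; 255 3 0.2 0 0 0 0; 255 3 0.2 0 0 0 0; 255 3 0.2 0 0 0 0'; python3 push.py 3; python3 -m jog '255 3 0 0 0 0 0; 255 3 0 0.1 0 0 0; 255 3 0 0.1 0 0 0; 255 3 0 0.1 0 0 0; 255 3 0 0.1 0 0 0'; python3 push.py 3
```

```text
clock: 11.57
eef_pos: [558.1, -160.9, 60.3]
tcp_rot: [-3.139, -0.002, 0.904]
contact_force: [-2.0, -1.0, 0.7]
opening: -0.0
t 11.57 p [ 558.1 -160.9   60.3] rpy [-1.7983e+02 -1.0000e-01  5.1790e+01] F [-2.  -1.   0.7]
sf -56.4 carrier(track) [ -86.4 -100. ] hdg 0.0 off-path 2.2 Falong -2.0 Flat 0.9
3.0 0.4 -0.5 -0.0 -0.0 0.0; 3.0 0.4 -0.5 -0.0 -0.0 0.0; 3.0 0.4 -0.5 -0.0 -0.0 0.0; 3.0 0.4 -0.5 -0.0 -0.0 0.0; 3.0 0.4 -0.5 -0.0 -0.0 0.0
clock: 11.98
eef_pos: [568.5, -147.8, 59.9]
tcp_rot: [-3.139, -0.002, 0.904]
contact_force: [-1.4, -1.7, 1.4]
opening: -0.005
t 11.98 p [ 568.5 -147.8   59.9] rpy [-1.7983e+02 -1.0000e-01  5.1790e+01] F [-1.4 -1.7  1.4]
sf -39.7 carrier(track) [ -69.7 -100. ] hdg 0.0 off-path 2.2 Falong -2.2 Flat 0.1
3.0 0.4 -0.6 -0.0 -0.0 0.0; 3.0 0.4 -0.6 -0.0 -0.0 0.0; 3.0 0.4 -0.6 -0.0 -0.0 0.0; 3.0 0.4 -0.6 -0.0 -0.0 0.0; 3.0 0.4 -0.6 -0.0 -0.0 0.0
```

```bash
python3 -m jog '255 3 0.2 -0.3 0 0 0; 255 3 0.2 -0.3 0 0 0; 255 3 0.2 -0.2 0 0 0; 255 3 0.2 -0.2 0 0 0; 255 3 0.2 -0.2 0 0 0'; python3 push.py 2
```

```text
clock: 12.4
eef_pos: [578.8, -134.9, 60.3]
tcp_rot: [-3.137, -0.001, 0.904]
contact_force: [-1.3, -1.4, -1.1]
opening: 0.004
t 12.40 p [ 578.8 -134.9   60.3] rpy [-1.7972e+02 -8.0000e-02  5.1790e+01] F [-1.3 -1.4 -1.1]
sf -23.2 carrier(track) [ -53.2 -100. ] hdg 0.0 off-path 2.1 Falong -1.9 Flat 0.2
2.0 0.4 -0.5 -0.1 -0.0 0.0; 2.0 0.4 -0.5 -0.1 -0.0 0.0; 2.0 0.4 -0.5 -0.1 -0.0 0.0; 2.0 0.4 -0.5 -0.1 -0.0 0.0; 2.0 0.4 -0.5 -0.1 -0.0 0.0
```

Now slow for the joint.

```bash
python3 -m jog '255 2 0.3 0 0 0 0; 255 2 0.3 0 0 0 0; 255 2 0.3 0 0 0 0; 255 1.8 0.3 0 0 0 0; 255 1.5 0.3 0 0 0 0'; python3 push.py 1.5; python3 -m jog '255 1.5 0.2 0 0 0 0; 255 1.5 0.2 0 0 0 0; 255 1.5 0.2 0 0 0 0';python3 push.py 1.5
```

```text
clock: 12.82
eef_pos: [586.7, -127.5, 60.4]
tcp_rot: [-3.137, -0.001, 0.904]
contact_force: [-0.8, -1.5, 0.3]
opening: 0.001
t 12.82 p [ 586.7 -127.5   60.4] rpy [-1.7972e+02 -8.0000e-02  5.1800e+01] F [-0.8 -1.5  0.3]
sf -12.5 carrier(track) [ -42.5 -100. ] hdg 0.0 off-path 0.5 Falong -1.7 Flat -0.3
1.5 0.1 -0.5 -0.1 -0.0 0.0; 1.5 0.1 -0.5 -0.1 -0.0 0.0; 1.5 0.1 -0.5 -0.1 -0.0 0.0; 1.5 0.1 -0.5 -0.1 -0.0 0.0; 1.5 0.1 -0.5 -0.1 -0.0 0.0
clock: 13.07
eef_pos: [590.2, -124.1, 60.3]
tcp_rot: [-3.137, -0.001, 0.904]
contact_force: [-1.1, -1.1, -0.7]
opening: -0.002
t 13.07 p [ 590.2 -124.1   60.3] rpy [-1.7972e+02 -7.0000e-02  5.1800e+01] F [-1.1 -1.1 -0.7]
sf -7.7 carrier(track) [ -37.7 -100. ] hdg 0.0 off-path 0.2 Falong -1.6 Flat 0.2
1.5 -0.0 -0.5 -0.1 -0.0 0.0; 1.5 -0.0 -0.5 -0.1 -0.0 0.0; 1.5 -0.0 -0.5 -0.1 -0.0 0.0; 1.5 -0.0 -0.5 -0.1 -0.0 0.0; 1.5 -0.0 -0.5 -0.1 -0.0 0.0
```

```bash
python3 -m jog '255 1.5 0 0 0 0 0; 255 1.5 0 0 0 0 0; 255 1.5 0 0 0 0 0; 255 1.5 0 0 0 0 0';python3 push.py 1.5
```

```text
clock: 13.4
eef_pos: [594.3, -119.1, 60.4]
tcp_rot: [-3.137, -0.001, 0.904]
contact_force: [-0.9, -1.6, -0.9]
opening: 0.004
t 13.40 p [ 594.3 -119.1   60.4] rpy [-1.7972e+02 -7.0000e-02  5.1780e+01] F [-0.9 -1.6 -0.9]
sf -1.2 carrier(track) [ -31.2 -100. ] hdg 0.0 off-path 0.3 Falong -1.8 Flat -0.3
1.5 -0.1 -0.5 -0.1 -0.0 0.0; 1.5 -0.1 -0.5 -0.1 -0.0 0.0; 1.5 -0.1 -0.5 -0.1 -0.0 0.0; 1.5 -0.0 -0.5 -0.1 -0.0 -0.0; 1.5 0.0 -0.5 -0.1 -0.0 -0.1
```

```bash
python3 -m jog '255 1.5 0 -0.2 -0.1 0 0; 255 1.5 0 -0.2 0 0 0; 255 1.5 0 -0.2 0 0 0; 255 1.5 0 -0.2 0 0 0';python3 push.py 1.5
```

```text
clock: 13.73
eef_pos: [598.3, -113.7, 61.0]
tcp_rot: [-3.138, -0.001, 0.904]
contact_force: [-1.7, -1.0, -0.6]
opening: -0.004
t 13.73 p [ 598.3 -113.7   61. ] rpy [-1.7981e+02 -6.0000e-02  5.1780e+01] F [-1.7 -1.  -0.6]
sf 5.5 carrier(track) [-24.5 -99.9] hdg 0.1 off-path 0.0 Falong -1.8 Flat 0.7
1.5 0.0 -0.4 -0.0 -0.0 -0.0; 1.5 0.0 -0.4 -0.0 -0.0 -0.1; 1.5 0.1 -0.4 -0.0 -0.0 -0.1; 1.5 0.1 -0.4 -0.0 -0.0 -0.2; 1.5 0.2 -0.4 -0.0 -0.0 -0.4
```

```bash
python3 -m jog '255 2 0 0 0 0 -0.1; 255 2 0 0 0 0 -0.2; 255 2 0.1 0 0 0 -0.2; 255 2 0.2 0 0 0 -0.3; 255 2 0.3 0 0 0 -0.4';python3 push.py 2
```

```text
clock: 14.15
eef_pos: [605.4, -105.3, 61.0]
tcp_rot: [-3.138, -0.001, 0.926]
contact_force: [-0.9, -1.1, -0.8]
opening: -0.001
t 14.15 p [ 605.4 -105.3   61. ] rpy [-1.7981e+02 -6.0000e-02  5.3080e+01] F [-0.9 -1.1 -0.8]
sf 16.5 carrier(track) [-13.6 -99.3] hdg 1.3 off-path 0.3 Falong -1.4 Flat 0.0
1.9 0.1 -0.4 -0.0 -0.0 -0.1; 2.0 0.2 -0.4 -0.0 -0.0 -0.1; 2.0 0.3 -0.4 -0.0 -0.0 -0.3; 2.0 0.4 -0.4 -0.0 -0.0 -0.5; 2.0 0.8 -0.4 -0.0 -0.0 -1.0
```

```bash
python3 snap.py w14
```

```text
[ 605.4 -105.3   61. ] [-1.7981e+02 -6.0000e-02  5.3080e+01] [-0.9 -1.1 -0.8]
```

View pics/w14.png

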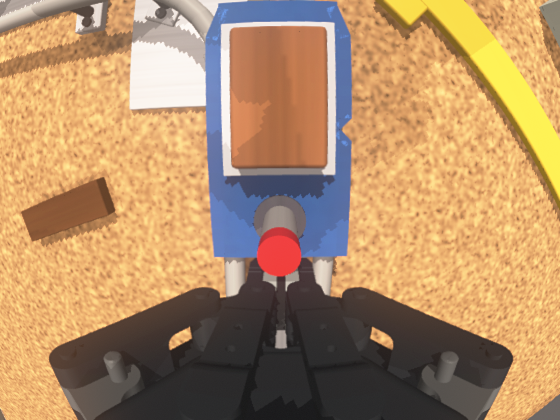

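```bash
python3 -m jog '255 2 0.1 0 0 0 -0.2; 255 2 0.2 0 0 0 -0.3; 255 2 0.3 0 0 0 -0.4; 255 2 0.4 0 0 0 -0.5; 255 2 0.5 0 0 0 -0.6';python3 push.py 2
```

```text
clock: 14.62
eef_pos: [613.5, -97.4, 61.1]
tcp_rot: [-3.138, -0.001, 0.965]
contact_force: [-2.3, -1.5, -0.9]
opening: -0.002
t 14.62 p [613.5 -97.4  61.1] rpy [-1.7982e+02 -8.0000e-02  5.5290e+01] F [-2.3 -1.5 -0.9]
sf 27.9 carrier(track) [ -2.4 -98.1] hdg 3.7 off-path 0.3 Falong -2.5 Flat 1.0
1.9 0.1 -0.4 -0.0 -0.0 -0.1; 2.0 0.3 -0.4 -0.0 -0.0 -0.3; 1.9 0.4 -0.4 -0.0 -0.0 -0.5; 1.9 0.7 -0.4 -0.0 -0.0 -0.8; 1.9 1.3 -0.4 -0.0 -0.0 -1.5
```

```bash
python3 -m jog '255 2 0.4 0 0 0 -0.5; 255 2 0.5 0 0 0 -0.6; 255 2 0.5 0 0 0 -0.7; 255 2 0.6 0 0 0 -0.7; 255 2 0.7 0 0 0 -0.8';python3 push.py 2
```

```text
clock: 15.03
eef_pos: [622.1, -89.8, 61.1]
tcp_rot: [-3.139, -0.001, 1.029]
contact_force: [-1.1, -1.3, -0.3]
opening: -0.005
t 15.03 p [622.1 -89.8  61.1] rpy [-1.7982e+02 -9.0000e-02  5.8950e+01] F [-1.1 -1.3 -0.3]
sf 39.2 carrier(track) [  8.4 -96.2] hdg 7.3 off-path 0.4 Falong -1.7 Flat 0.3
1.8 0.2 -0.4 -0.0 -0.0 -0.2; 1.9 0.4 -0.4 -0.0 -0.0 -0.4; 1.9 0.6 -0.4 -0.0 -0.0 -0.6; 1.9 1.0 -0.4 -0.0 -0.0 -1.1; 1.9 1.9 -0.4 -0.0 -0.0 -2.0
```

```bash
python3 -m jog '255 2 0.7 0 0 0 -0.7; 255 2 0.8 0 0 0 -0.8; 255 2 0.8 0 0 0 -0.9; 255 2 0.8 0 0 0 -0.9; 255 2 0.8 0 0 0 -1';python3 push.py 2
```

```text
clock: 15.45
eef_pos: [631.3, -82.2, 61.1]
tcp_rot: [-3.139, -0.002, 1.112]
contact_force: [-0.5, -0.9, -0.7]
opening: 0.0
t 15.45 p [631.3 -82.2  61.1] rpy [-1.7983e+02 -1.0000e-01  6.3710e+01] F [-0.5 -0.9 -0.7]
sf 50.6 carrier(track) [ 19.1 -93.7] hdg 12.0 off-path 0.6 Falong -1.0 Flat 0.1
1.7 0.3 -0.4 -0.0 -0.0 -0.2; 1.9 0.6 -0.4 -0.0 -0.0 -0.4; 1.9 0.9 -0.4 -0.0 -0.0 -0.8; 1.9 1.5 -0.4 -0.0 -0.0 -1.3; 1.9 2.6 -0.4 -0.0 -0.0 -2.5
```

```bash
python3 -m jog '255 2 1 0 0 0 -1; 255 2 1 0 0 0 -1.1; 255 2 1 0 0 0 -1.1; 255 2 1 0 0 0 -1.1; 255 2 1 0 0 0 -1.1';python3 push.py 2;python3 snap.py w15
```

```text
clock: 15.87
eef_pos: [640.9, -74.4, 61.1]
tcp_rot: [-3.139, -0.002, 1.217]
contact_force: [-0.2, -1.9, 0.1]
opening: -0.002
t 15.87 p [640.9 -74.4  61.1] rpy [-1.7985e+02 -1.1000e-01  6.9720e+01] F [-0.2 -1.9  0.1]
sf 61.7 carrier(track) [ 29.3 -90.8] hdg 17.9 off-path 1.3 Falong -1.9 Flat -0.5
1.2 0.5 -0.4 -0.0 -0.0 -0.2; 1.9 0.8 -0.4 -0.0 -0.0 -0.5; 1.9 1.2 -0.4 -0.0 -0.0 -0.9; 1.9 1.8 -0.4 -0.0 -0.0 -1.4; 1.9 3.0 -0.4 -0.0 -0.0 -2.6
[640.9 -74.4  61.1] [-1.7985e+02 -1.1000e-01  6.9720e+01] [-0.2 -1.9  0.1]
```

View pics/w15.png

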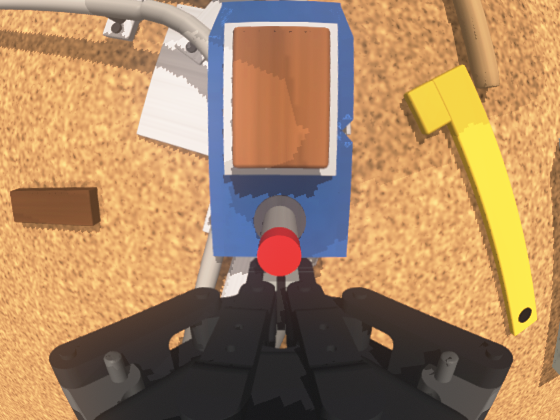

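```bash
python3 -m jog '255 2 1.2 0 0 0 -1.1; 255 2 1.2 0 0 0 -1.1; 255 2 1.2 0 0 0 -1.15; 255 2 1.2 0 0 0 -1.15; 255 2 1.2 0 0 0 -1.15';python3 push.py 2
```

```text
clock: 16.33
eef_pos: [650.8, -65.9, 61.2]
tcp_rot: [-3.14, -0.002, 1.326]
contact_force: [-0.3, -1.1, -0.1]
opening: -0.004
t 16.33 p [650.8 -65.9  61.2] rpy [-1.7988e+02 -1.3000e-01  7.5970e+01] F [-0.3 -1.1 -0.1]
sf 73.2 carrier(track) [ 39.5 -86.8] hdg 24.5 off-path 1.6 Falong -1.1 Flat 0.0
1.0 0.5 -0.4 -0.0 -0.0 -0.3; 1.9 0.8 -0.4 -0.0 -0.0 -0.6; 1.9 1.2 -0.4 -0.0 -0.0 -0.9; 1.9 1.8 -0.4 -0.0 -0.0 -1.5; 1.9 3.0 -0.4 -0.0 -0.0 -2.7
```

```bash
python3 -m jog '255 2 1.4 0 0 0 -1.2; 255 2 1.4 0 0 0 -1.2; 255 2 1.3 0 0 0 -1.15; 255 2 1.3 0 0 0 -1.15; 255 2 1.3 0 0 0 -1.15';python3 push.py 2;python3 -m jog '255 2 1.3 0 0 0 -1.15; 255 2 1.3 0 0 0 -1.15; 255 2 1.3 0 0 0 -1.15; 255 2 1.3 0 0 0 -1.15; 255 2 1.3 0 0 0 -1.15';python3 push.py 2;python3 snap.py w16
```

```text
clock: 16.75
eef_pos: [660.4, -56.5, 61.2]
tcp_rot: [-3.14, -0.003, 1.44]
contact_force: [-0.8, -0.9, -1.4]
opening: -0.001
t 16.75 p [660.4 -56.5  61.2] rpy [-1.7991e+02 -1.4000e-01  8.2480e+01] F [-0.8 -0.9 -1.4]
sf 85.0 carrier(track) [ 49.5 -81.5] hdg 31.3 off-path 1.3 Falong -1.0 Flat 0.7
1.2 0.5 -0.4 -0.0 -0.0 -0.3; 1.9 0.8 -0.4 -0.0 -0.0 -0.6; 1.9 1.2 -0.4 -0.0 -0.0 -1.0; 1.9 1.8 -0.4 -0.0 -0.0 -1.6; 1.9 3.0 -0.4 -0.0 -0.0 -2.7
clock: 17.17
eef_pos: [668.5, -46.1, 61.2]
tcp_rot: [-3.14, -0.003, 1.551]
contact_force: [-1.4, -1.4, -1.5]
opening: -0.002
t 17.17 p [668.5 -46.1  61.2] rpy [-1.7991e+02 -1.5000e-01  8.8880e+01] F [-1.4 -1.4 -1.5]
sf 96.6 carrier(track) [ 58.6 -75.3] hdg 37.9 off-path 1.3 Falong -1.4 Flat 1.4
1.2 0.5 -0.4 -0.0 -0.0 -0.4; 1.9 0.8 -0.4 -0.0 -0.0 -0.7; 1.9 1.2 -0.4 -0.0 -0.0 -1.0; 1.9 1.8 -0.4 -0.0 -0.0 -1.6; 1.9 3.0 -0.4 -0.0 -0.0 -2.8
[668.5 -46.1  61.2] [-1.7991e+02 -1.5000e-01  8.8880e+01] [-1.4 -1.4 -1.5]
```

View pics/w16.png

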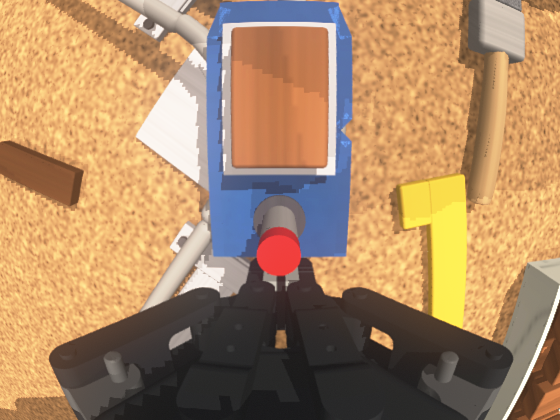

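```bash
python3 -m jog '255 2 1.3 0 0 0 -1.2; 255 2 1.3 0 0 0 -1.2; 255 2 1.3 0 0 0 -1.15; 255 2 1.3 0 0 0 -1.15; 255 2 1.3 0 0 0 -1.15';python3 push.py 2;python3 -m jog '255 2 1.3 0 0 0 -1.2; 255 2 1.3 0 0 0 -1.2; 255 2 1.3 0 0 0 -1.15; 255 2 1.3 0 0 0 -1.15; 255 2 1.3 0 0 0 -1.15';python3 push.py 2
```

```text
clock: 17.63
eef_pos: [675.7, -34.8, 61.3]
tcp_rot: [-3.141, -0.003, 1.664]
contact_force: [-0.4, -1.7, -0.3]
opening: -0.001
t 17.63 p [675.7 -34.8  61.3] rpy [-1.7996e+02 -1.6000e-01  9.5360e+01] F [-0.4 -1.7 -0.3]
sf 108.4 carrier(track) [ 67.  -67.9] hdg 44.6 off-path 0.9 Falong -1.7 Flat 0.5
1.4 0.4 -0.3 -0.0 -0.0 -0.4; 1.9 0.7 -0.3 -0.0 -0.0 -0.7; 1.9 1.1 -0.3 -0.0 -0.0 -1.1; 1.9 1.7 -0.3 -0.0 -0.0 -1.7; 1.9 2.9 -0.3 -0.0 -0.0 -2.8
clock: 18.05
eef_pos: [681.4, -22.8, 61.4]
tcp_rot: [-3.141, -0.003, 1.778]
contact_force: [-1.1, -2.3, 0.1]
opening: 0.001
t 18.05 p [681.4 -22.8  61.4] rpy [-1.7999e+02 -1.5000e-01  1.0187e+02] F [-1.1 -2.3  0.1]
sf 120.1 carrier(track) [ 74.5 -59.6] hdg 51.3 off-path 0.6 Falong -2.0 Flat 1.6
1.6 0.3 -0.3 -0.0 -0.0 -0.5; 1.9 0.6 -0.3 -0.0 -0.0 -0.7; 1.9 1.0 -0.3 -0.0 -0.0 -1.1; 1.9 1.6 -0.3 0.0 -0.0 -1.7; 1.9 2.8 -0.3 0.0 -0.0 -2.8
```

```bash
python3 -m jog '255 2 1.2 0 0 0 -1.3; 255 2 1.2 0 0 0 -1.3; 255 2 1.2 0 0 0 -1.3; 255 2 1.2 0 0 0 -1.2; 255 2 1.2 0 0 0 -1.2';python3 push.py 2;python3 -m jog '255 2 1.2 0 0 0 -1.2; 255 2 1.2 0 0 0 -1.2; 255 2 1.2 0 0 0 -1.15; 255 2 1.2 0 0 0 -1.15; 255 2 1.2 0 0 0 -1.15';python3 push.py 2;python3 snap.py w17
```

```text
clock: 18.47
eef_pos: [685.6, -10.3, 61.4]
tcp_rot: [3.14, -0.002, 1.9]
contact_force: [-1.0, -0.6, -0.7]
opening: -0.001
t 18.47 p [685.6 -10.3  61.4] rpy [ 1.7993e+02 -1.4000e-01  1.0886e+02] F [-1.  -0.6 -0.7]
sf 131.6 carrier(track) [ 80.8 -50.6] hdg 57.9 off-path 0.4 Falong -0.2 Flat 1.1
1.7 0.3 -0.3 0.0 -0.0 -0.4; 1.9 0.6 -0.3 0.0 -0.0 -0.7; 1.9 1.0 -0.3 0.0 -0.0 -1.1; 1.9 1.6 -0.3 0.0 -0.0 -1.6; 1.9 2.8 -0.3 0.0 -0.0 -2.8
clock: 18.88
eef_pos: [688.0, 2.5, 61.4]
tcp_rot: [3.14, -0.002, 2.013]
contact_force: [0.3, -0.6, -1.2]
opening: 0.002
t 18.88 p [688.    2.5  61.4] rpy [ 1.7988e+02 -1.2000e-01  1.1536e+02] F [ 0.3 -0.6 -1.2]
sf 143.0 carrier(track) [ 86.1 -41.1] hdg 64.5 off-path 0.4 Falong -0.7 Flat 0.0
1.7 0.3 -0.3 0.0 -0.0 -0.4; 1.9 0.6 -0.3 0.0 -0.0 -0.7; 1.9 1.0 -0.3 0.0 -0.0 -1.1; 1.9 1.6 -0.3 0.0 -0.0 -1.6; 1.9 2.8 -0.3 0.0 -0.0 -2.8
[688.    2.5  61.4] [ 1.7988e+02 -1.2000e-01  1.1536e+02] [ 0.3 -0.6 -1.2]
```

View pics/w17.png

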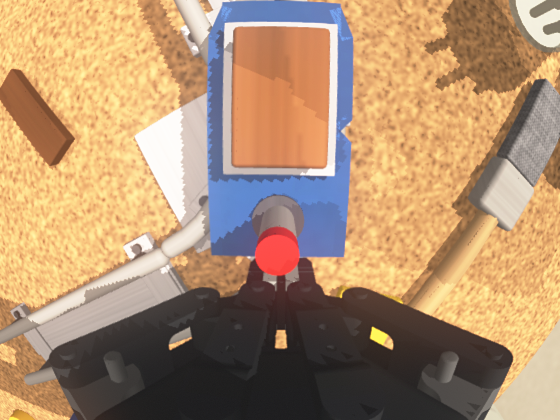

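```bash
python3 -m jog '255 2 1.1 0 0 0 -1.15; 255 2 1.1 0 0 0 -1.15; 255 2 1.1 0 0 0 -1.15; 255 1.8 1.1 0 0 0 -1.1; 255 1.8 1.1 0 0 0 -1';python3 push.py 1.5
```

```text
clock: 19.35
eef_pos: [688.5, 14.9, 61.6]
tcp_rot: [3.139, -0.002, 2.121]
contact_force: [0.9, -1.5, -0.4]
opening: 0.002
t 19.35 p [688.5  14.9  61.6] rpy [ 1.7986e+02 -1.1000e-01  1.2154e+02] F [ 0.9 -1.5 -0.4]
sf 153.8 carrier(track) [ 90.  -31.5] hdg 70.7 off-path 0.9 Falong -1.7 Flat 0.1
1.0 0.3 -0.3 0.0 -0.0 -0.3; 1.5 0.6 -0.3 0.0 -0.0 -0.6; 1.5 0.9 -0.3 0.0 -0.0 -0.8; 1.4 1.3 -0.3 0.0 -0.0 -1.3; 1.4 2.2 -0.3 0.0 -0.0 -2.1
```

```bash
python3 -m jog '255 1.5 1 0 0 0 -1; 255 1.5 1 0 0 0 -1; 255 1.5 1 0 0 0 -0.9; 255 1.5 0.9 0 0 0 -0.9';python3 push.py 1.5
```

```text
clock: 19.68
eef_pos: [688.7, 22.8, 61.6]
tcp_rot: [3.139, -0.001, 2.195]
contact_force: [0.9, -0.8, -1.4]
opening: -0.005
t 19.68 p [688.7  22.8  61.6] rpy [ 1.7984e+02 -8.0000e-02  1.2578e+02] F [ 0.9 -0.8 -1.4]
sf 160.8 carrier(track) [ 92.  -25.2] hdg 74.6 off-path 0.7 Falong -1.2 Flat -0.3
1.1 0.3 -0.3 0.0 -0.0 -0.3; 1.5 0.5 -0.3 0.0 -0.0 -0.5; 1.5 0.8 -0.3 0.0 -0.0 -0.7; 1.5 1.2 -0.3 0.0 -0.0 -1.1; 1.5 2.1 -0.3 0.0 -0.0 -1.8
```

```bash
python3 -m jog '255 1.5 0.9 0 0 0 -0.9; 255 1.5 0.9 0 0 0 -0.9; 255 1.5 0.9 0 0 0 -0.9; 255 1.5 0.9 0 0 0 -0.9';python3 push.py 1.5;python3 snap.py w18
```

```text
clock: 20.02
eef_pos: [687.8, 30.6, 61.6]
tcp_rot: [3.139, -0.001, 2.265]
contact_force: [1.2, -1.3, -1.0]
opening: -0.001
t 20.02 p [687.8  30.6  61.6] rpy [ 1.7983e+02 -7.0000e-02  1.2976e+02] F [ 1.2 -1.3 -1. ]
sf 167.7 carrier(track) [ 93.8 -18.7] hdg 78.1 off-path 0.6 Falong -1.7 Flat -0.1
1.2 0.3 -0.3 0.0 -0.0 -0.2; 1.5 0.5 -0.3 0.0 -0.0 -0.3; 1.5 0.8 -0.3 0.0 -0.0 -0.6; 1.5 1.1 -0.3 0.0 -0.0 -0.9; 1.5 1.9 -0.3 0.0 -0.0 -1.5
[687.8  30.6  61.6] [ 1.7983e+02 -7.0000e-02  1.2976e+02] [ 1.2 -1.3 -1. ]
```

View pics/w18.png

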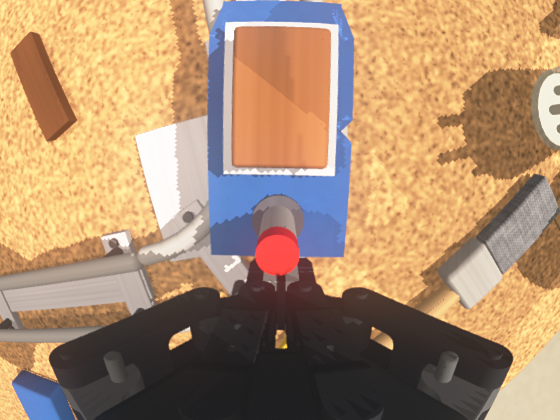

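```bash
python3 -m jog '255 1.8 0.9 0 0 0 -0.8; 255 1.8 0.9 0 0 0 -0.8; 255 1.8 0.9 0 0 0 -0.8; 255 1.8 0.9 0 0 0 -0.7; 255 1.8 0.9 0 0 0 -0.7';python3 push.py 2
```

```text
clock: 20.48
eef_pos: [685.1, 41.5, 61.8]
tcp_rot: [3.138, -0.001, 2.339]
contact_force: [0.2, -0.3, -1.8]
opening: -0.003
t 20.48 p [685.1  41.5  61.8] rpy [ 1.7980e+02 -6.0000e-02  1.3399e+02] F [ 0.2 -0.3 -1.8]
sf 177.8 carrier(track) [96.1 -9. ] hdg 82.5 off-path 0.8 Falong -0.3 Flat 0.0
1.7 0.3 -0.2 0.0 -0.0 -0.2; 2.0 0.6 -0.2 0.0 -0.0 -0.4; 2.0 0.8 -0.2 0.0 -0.0 -0.6; 2.0 1.2 -0.2 0.0 -0.0 -0.9; 2.0 2.0 -0.3 0.0 -0.0 -1.5
```

```bash
python3 -m jog '255 2 1 0 0 0 -0.7; 255 2 1 0 0 0 -0.7; 255 2 1 0 0 0 -0.6; 255 2 0.9 0 0 0 -0.6; 255 2 0.9 0 0 0 -0.5';python3 push.py 2
```

```text
clock: 20.9
eef_pos: [681.0, 53.3, 61.8]
tcp_rot: [3.138, -0.001, 2.399]
contact_force: [1.2, -1.4, -1.1]
opening: 0.0
t 20.90 p [681.   53.3  61.8] rpy [ 1.7978e+02 -4.0000e-02  1.3746e+02] F [ 1.2 -1.4 -1.1]
sf 189.3 carrier(track) [98.   2.3] hdg 86.3 off-path 0.1 Falong -1.8 Flat 0.2
2.0 0.2 -0.2 0.0 -0.0 -0.2; 2.0 0.3 -0.2 0.0 -0.0 -0.3; 2.0 0.5 -0.2 0.0 -0.0 -0.5; 2.0 0.8 -0.2 0.0 -0.0 -0.7; 2.0 1.3 -0.2 0.0 -0.0 -1.0
```

```bash
python3 -m jog '255 2 0.7 0 0 0 -0.5; 255 2 0.6 0 0 0 -0.5; 255 2 0.6 0 0 0 -0.5; 255 2 0.5 0 0 0 -0.4; 255 2 0.5 0 0 0 -0.3';python3 push.py 2;python3 snap.py w19
```

```text
clock: 21.32
eef_pos: [675.0, 63.2, 61.9]
tcp_rot: [3.137, -0.0, 2.442]
contact_force: [0.1, -0.9, -0.9]
opening: 0.0
t 21.32 p [675.   63.2  61.9] rpy [ 1.7976e+02 -3.0000e-02  1.3992e+02] F [ 0.1 -0.9 -0.9]
sf 200.4 carrier(track) [99.3 13.4] hdg 88.7 off-path 0.1 Falong -0.6 Flat 0.6
2.0 0.1 -0.2 0.0 -0.0 -0.2; 2.0 0.2 -0.2 0.0 -0.0 -0.2; 2.0 0.3 -0.2 0.0 -0.0 -0.3; 2.0 0.4 -0.2 0.0 -0.0 -0.4; 2.0 0.6 -0.2 0.0 -0.0 -0.5
[675.   63.2  61.9] [ 1.7976e+02 -3.0000e-02  1.3992e+02] [ 0.1 -0.9 -0.9]
```

View pics/w19.png

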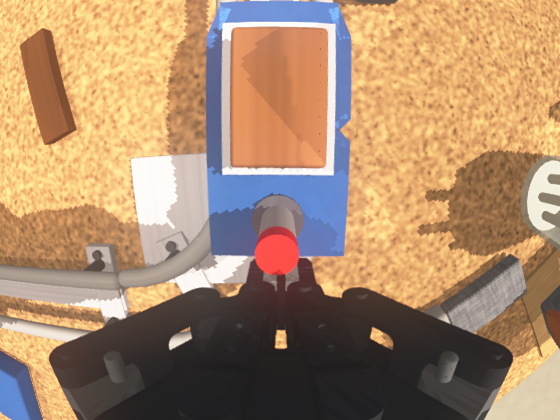

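```bash
python3 -m jog '255 2 0.4 0 0 0 -0.4; 255 2 0.3 0 0 0 -0.3; 255 2 0.3 0 0 0 -0.3; 255 1.8 0.2 0 0 0 -0.3; 255 1.8 0.2 0 0 0 -0.2';python3 push.py 2; python3 -m jog '255 1.5 0.2 0 0 0 -0.2; 255 1.5 0.1 0 0 0 -0.1; 255 1.5 0.1 0 0 0 0; 255 1.5 0 0 0 0 0'; python3 push.py 2
```

```text
clock: 21.78
eef_pos: [667.9, 71.3, 62.1]
tcp_rot: [3.137, -0.0, 2.471]
contact_force: [1.2, -0.2, -0.6]
opening: 0.002
t 21.78 p [667.9  71.3  62.1] rpy [ 1.7975e+02 -1.0000e-02  1.4157e+02] F [ 1.2 -0.2 -0.6]
sf 211.0 carrier(track) [99.9 23.9] hdg 89.8 off-path 0.1 Falong -1.1 Flat -0.6
2.0 0.0 -0.2 0.1 -0.0 -0.0; 2.0 0.0 -0.2 0.1 -0.0 -0.0; 2.0 0.1 -0.2 0.1 -0.0 -0.0; 2.0 0.0 -0.2 0.1 -0.0 -0.0; 2.0 0.0 -0.2 0.1 -0.0 -0.0
clock: 22.12
eef_pos: [662.9, 75.8, 62.1]
tcp_rot: [3.137, -0.0, 2.477]
contact_force: [2.2, -0.6, -1.1]
opening: -0.002
t 22.12 p [662.9  75.8  62.1] rpy [ 1.7975e+02 -1.0000e-02  1.4193e+02] F [ 2.2 -0.6 -1.1]
sf 217.7 carrier(track) [100.   30.7] hdg 90.0 off-path 0.2 Falong -2.1 Flat -0.9
2.0 -0.0 -0.2 0.1 -0.0 0.0; 2.0 -0.0 -0.2 0.1 -0.0 0.0; 2.0 -0.0 -0.2 0.1 -0.0 0.0; 2.0 -0.0 -0.2 0.1 -0.0 0.0; 2.0 -0.0 -0.2 0.1 -0.0 0.0
```

```bash
python3 -m jog '255 1.6 0 0 0 0 0; 255 1.6 0 0 0 0 0; 255 1.6 0 0 0 0 0; 255 1.6 0 0 0 0 0; 255 2 0 0 0 0 0';python3 push.py 2; python3 -m jog '255 2 0 0 0 0 0; 255 2 0 0 0 0 0; 255 2 0 0 0 0 0; 255 2 0 0 0 0 0; 255 2 0 0 0 0 0'; python3 push.py 2;python3 snap.py w20
```

```text
clock: 22.53
eef_pos: [655.6, 81.4, 62.1]
tcp_rot: [3.137, -0.0, 2.477]
contact_force: [1.5, -0.9, -1.0]
opening: -0.001
t 22.53 p [655.6  81.4  62.1] rpy [ 1.7974e+02 -1.0000e-02  1.4191e+02] F [ 1.5 -0.9 -1. ]
sf 226.9 carrier(track) [100.   39.8] hdg 90.0 off-path 0.2 Falong -1.8 Flat -0.2
2.0 -0.0 -0.2 0.1 -0.0 0.0; 2.0 -0.0 -0.2 0.1 -0.0 0.0; 2.0 -0.0 -0.2 0.1 -0.0 0.0; 2.0 -0.0 -0.2 0.1 -0.0 0.0; 2.0 -0.0 -0.2 0.1 -0.0 0.0
clock: 22.95
eef_pos: [646.9, 88.3, 62.1]
tcp_rot: [3.137, -0.0, 2.477]
contact_force: [1.1, -0.9, -0.8]
opening: -0.005
t 22.95 p [646.9  88.3  62.1] rpy [ 1.7974e+02 -1.0000e-02  1.4191e+02] F [ 1.1 -0.9 -0.8]
sf 238.0 carrier(track) [100.  51.] hdg 90.0 off-path 0.1 Falong -1.5 Flat 0.1
2.0 -0.0 -0.2 0.1 -0.0 0.0; 2.0 -0.0 -0.2 0.1 -0.0 0.0; 2.0 -0.0 -0.2 0.1 -0.0 0.0; 2.0 -0.0 -0.2 0.1 -0.0 0.0; 2.0 -0.0 -0.2 0.1 -0.0 0.0
[646.9  88.3  62.1] [ 1.7974e+02 -1.0000e-02  1.4191e+02] [ 1.1 -0.9 -0.8]
```

View pics/w20.png

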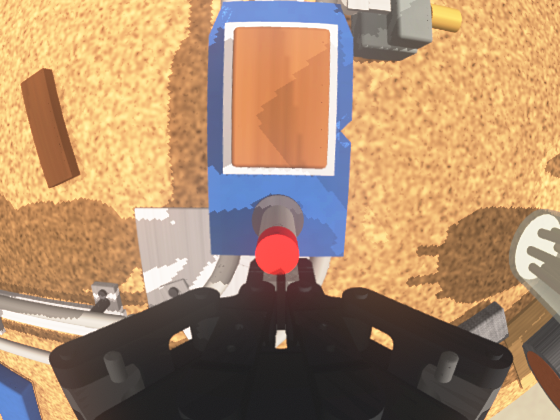

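```bash
python3 - <<'E'
from h import *
ci=np.load("ci.npy",allow_pickle=True).item()
a=back("wrist",[(345,131),(352,8),(278,3)],48,ci);print(a, np.linalg.norm(a[0]-a[1]))
H=np.radians(51.7);print((a[:,:2]-[574.6,17.8])@R2(H))
E
python3 -m jog '255 1.8 0 0 0 0 0; 255 1.8 0 0 0 0 0; 255 1.8 0 0 0 0 0; 255 1.8 0 0 0 0 0; 255 1.8 0 0 0 0 0'; python3 push.py 2
```

```text
[[616.67500422 151.70902388  48.        ]
 [569.36868898 193.8081593   48.        ]
 [546.1057107  165.83962809  48.        ]] 63.32633468613121
[[131.16584312  49.97453607]
 [134.88478756 113.19157583]
 [ 98.51783899 114.1135023 ]]
clock: 23.42
eef_pos: [639.3, 94.5, 62.3]
tcp_rot: [3.137, 0.0, 2.477]
contact_force: [2.7, -0.7, -1.5]
opening: -0.002
t 23.42 p [639.3  94.5  62.3] rpy [1.7972e+02 2.0000e-02 1.4191e+02] F [ 2.7 -0.7 -1.5]
sf 247.8 carrier(track) [100.   60.7] hdg 90.0 off-path 0.3 Falong -2.6 Flat -1.1
2.0 -0.1 -0.1 0.1 0.0 0.0; 2.0 -0.0 -0.1 0.1 0.0 0.0; 2.0 -0.0 -0.1 0.1 0.0 0.0; 2.0 -0.0 -0.1 0.1 0.0 0.0; 2.0 -0.0 -0.1 0.1 0.0 0.0
```

```bash
python3 -m jog '255 1.8 0 0 0 0 0; 255 1.8 0 0 0 0 0; 255 1.8 0 0 0 0 0; 255 1.8 0 0 0 0 0'; python3 push.py 2;python3 -m jog '255 1.8 0 0 0 0 0; 255 1.8 0 0 0 0 0; 255 1.8 0 0 0 0 0; 255 1.8 0 0 0 0 0'; python3 push.py 2;python3 snap.py w21
```

```text
clock: 23.75
eef_pos: [634.5, 98.8, 62.6]
tcp_rot: [3.135, 0.003, 2.477]
contact_force: [4.6, -2.2, -1.3]
opening: 0.002
t 23.75 p [634.5  98.8  62.6] rpy [179.64   0.18 141.93] F [ 4.6 -2.2 -1.3]
sf 254.2 carrier(track) [100.   67.2] hdg 90.0 off-path 0.7 Falong -4.9 Flat -1.1
2.0 -0.1 -0.1 0.1 0.0 0.0; 2.0 -0.1 -0.1 0.1 0.0 0.0; 2.0 -0.1 -0.1 0.1 0.0 0.0; 2.0 -0.1 -0.1 0.1 0.0 0.0; 2.0 -0.1 -0.1 0.1 0.0 0.0
clock: 24.08
eef_pos: [628.7, 103.7, 62.7]
tcp_rot: [3.135, 0.004, 2.477]
contact_force: [3.3, -1.8, -1.9]
opening: -0.001
t 24.08 p [628.7 103.7  62.7] rpy [179.6    0.21 141.92] F [ 3.3 -1.8 -1.9]
sf 261.8 carrier(track) [100.   74.8] hdg 90.0 off-path 1.0 Falong -3.7 Flat -0.6
2.0 -0.2 -0.1 0.1 0.0 0.0; 2.0 -0.2 -0.1 0.1 0.0 0.0; 2.0 -0.2 -0.1 0.1 0.0 0.0; 2.0 -0.2 -0.1 0.1 0.0 0.0; 2.0 -0.2 -0.1 0.1 0.0 0.0
[628.7 103.7  62.7] [179.6    0.21 141.92] [ 3.3 -1.8 -1.9]
```

View pics/w21.png

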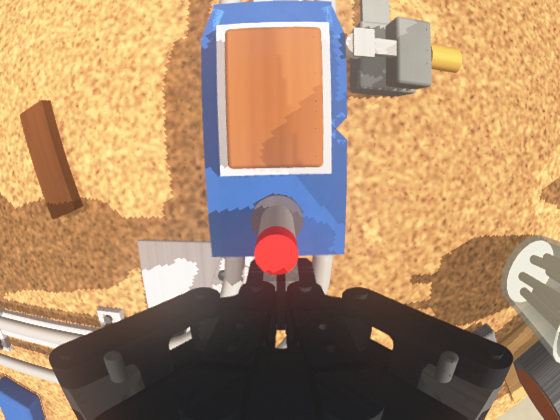

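```bash
python3 - <<'E'
from h import *
ci=np.load("ci.npy",allow_pickle=True).item()
a=back("wrist",[(341,128),(353,43)],48,ci);print(np.linalg.norm(a[0]-a[1]))
H=np.radians(51.7);print((a[:,:2]-[574.6,17.8])@R2(H))
E
python3 -m jog '255 1.8 -0.3 0 0 0 0; 255 1.8 -0.3 0 0 0 0; 255 1.8 -0.3 0 0 0 0; 255 1.8 -0.3 0 0 0 0'; python3 push.py 2
```

```text
43.3236964930589
[[130.16212082  75.1296588 ]
 [135.94806413 118.06525636]]
clock: 24.47
eef_pos: [621.5, 107.8, 62.8]
tcp_rot: [3.135, 0.003, 2.477]
contact_force: [2.9, -2.4, -1.2]
opening: 0.002
t 24.47 p [621.5 107.8  62.8] rpy [179.61   0.2  141.93] F [ 2.9 -2.4 -1.2]
sf 270.1 carrier(track) [100.  83.] hdg 90.0 off-path 0.3 Falong -3.8 Flat 0.0
2.0 0.1 -0.1 0.1 0.0 0.0; 2.0 0.1 -0.1 0.1 0.0 0.0; 2.0 0.1 -0.1 0.1 0.0 0.0; 2.0 0.1 -0.1 0.1 0.0 0.0; 2.0 0.1 -0.1 0.1 0.0 0.0
```

```bash
python3 -m jog '255 1.8 0 0 0 0 0; 255 1.8 0 0 0 0 0; 255 1.8 0 0 0 0 0; 255 1.8 0 0 0 0 0'; python3 push.py 2; python3 -m jog '255 1.8 0 0 0 0 0; 255 1.8 0 0 0 0 0; 255 1.8 0 0 0 0 0; 255 1.8 0 0 0 0 0'; python3 push.py 2;python3 snap.py w22
```

```text
clock: 24.8
eef_pos: [614.8, 112.4, 62.7]
tcp_rot: [3.135, 0.003, 2.477]
contact_force: [2.8, -1.1, -1.9]
opening: 0.001
t 24.80 p [614.8 112.4  62.7] rpy [179.65   0.18 141.92] F [ 2.8 -1.1 -1.9]
sf 278.2 carrier(track) [100.   91.1] hdg 90.0 off-path 0.9 Falong -2.9 Flat -0.8
2.0 0.2 -0.1 0.1 0.0 0.0; 2.0 0.2 -0.1 0.1 0.0 0.0; 2.0 0.2 -0.1 0.1 0.0 0.0; 2.0 0.2 -0.1 0.1 0.0 0.0; 2.0 0.2 -0.1 0.1 0.0 0.0
clock: 25.13
eef_pos: [608.3, 117.2, 62.7]
tcp_rot: [3.136, 0.003, 2.477]
contact_force: [2.6, -2.5, -1.3]
opening: -0.0
t 25.13 p [608.3 117.2  62.7] rpy [1.7967e+02 1.7000e-01 1.4193e+02] F [ 2.6 -2.5 -1.3]
sf 286.2 carrier(track) [100.   99.1] hdg 90.0 off-path 1.1 Falong -3.6 Flat 0.3
2.0 0.2 -0.1 0.1 0.0 0.0; 2.0 0.2 -0.1 0.1 0.0 0.0; 2.0 0.2 -0.1 0.1 0.0 0.0; 2.0 0.2 -0.1 0.1 0.0 0.0; 2.0 0.2 -0.1 0.1 0.0 0.0
[608.3 117.2  62.7] [1.7967e+02 1.7000e-01 1.4193e+02] [ 2.6 -2.5 -1.3]
```

View pics/w22.png

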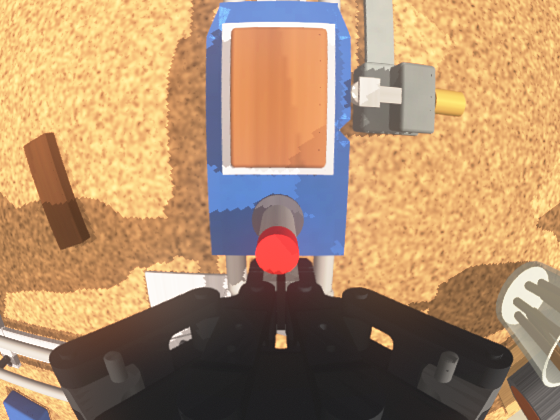

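```bash
python3 - <<'E'
from h import *
ci=np.load("ci.npy",allow_pickle=True).item()
a=back("wrist",[(344,130),(358,91)],48,ci)
H=np.radians(51.7);print((a[:,:2]-[574.6,17.8])@R2(H))
im=cv2.imread("pics/w22.png");cv2.imwrite("pics/w22c.png",cv2.resize(im[60:160,310:410],None,fx=6,fy=6,interpolation=cv2.INTER_CUBIC))
E
```

```text
[[129.534545    98.60358975]
 [136.22948633 118.17311731]]
```

View pics/w22c.png

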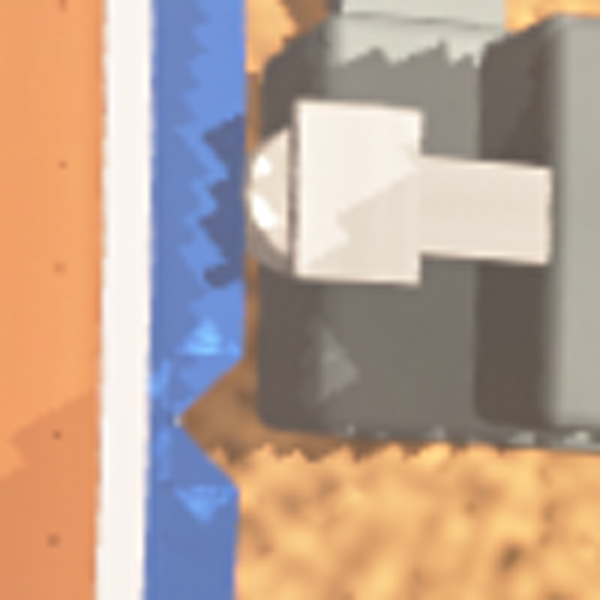

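```bash
python3 -m jog '255 1.8 0.1 0 0 0 0; 255 1.8 0.1 0 0 0 0; 255 1.8 0.1 0 0 0 0; 255 1.5 0.1 0 0 0 0; 255 1.2 0.1 0 0 0 0'; python3 push.py 1;python3 snap.py w23;python3 - <<'E'
import cv2
im=cv2.imread("pics/w23.png");cv2.imwrite("pics/w23c.png",cv2.resize(im[60:160,310:410],None,fx=6,fy=6,interpolation=cv2.INTER_CUBIC))
E
```

```text
clock: 25.6
eef_pos: [601.0, 123.1, 62.7]
tcp_rot: [3.137, 0.002, 2.477]
contact_force: [1.7, -2.9, -0.2]
opening: 0.001
t 25.60 p [601.  123.1  62.7] rpy [1.7972e+02 1.4000e-01 1.4194e+02] F [ 1.7 -2.9 -0.2]
sf 295.6 carrier(track) [100.  108.5] hdg 90.0 off-path 1.0 Falong -3.1 Flat 1.2
1.0 0.2 -0.1 0.1 0.0 0.0; 1.0 0.2 -0.1 0.1 0.0 0.0; 1.0 0.2 -0.1 0.1 0.0 0.0; 1.0 0.2 -0.1 0.1 0.0 0.0; 1.0 0.2 -0.1 0.1 0.0 0.0
[601.  123.1  62.7] [1.7972e+02 1.4000e-01 1.4194e+02] [ 1.7 -2.9 -0.2]
```

View pics/w23c.png

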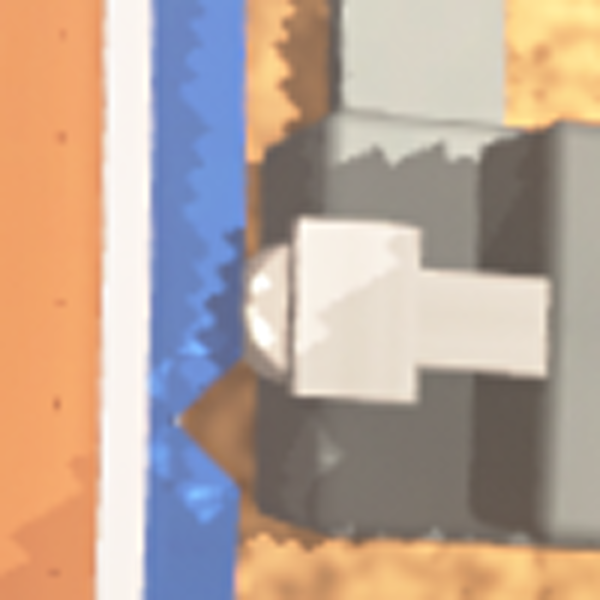

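```bash
python3 -m jog '255 0.9 0 0 0 0 0; 255 0.9 0 0 0 0 0; 255 0.9 0 0 0 0 0; 255 0.8 0 0 0 0 0'; python3 push.py 1;cat > rol.py <<'E'
import sys,cv2
im=cv2.imread(f"pics/{sys.argv[1]}.png");cv2.imwrite(f"pics/{sys.argv[1]}c.png",cv2.resize(im[60:160,310:410],None,fx=6,fy=6,interpolation=cv2.INTER_CUBIC))
E
python3 snap.py w24; python3 rol.py w24
```

```text
clock: 25.98
eef_pos: [597.8, 125.5, 62.6]
tcp_rot: [3.137, 0.002, 2.477]
contact_force: [1.9, -1.9, -0.8]
opening: 0.004
t 25.98 p [597.8 125.5  62.6] rpy [1.7973e+02 1.2000e-01 1.4194e+02] F [ 1.9 -1.9 -0.8]
sf 299.7 carrier(track) [100.  112.6] hdg 90.0 off-path 1.1 Falong -2.6 Flat 0.3
1.0 0.2 -0.1 0.1 0.0 0.0; 1.0 0.2 -0.1 0.1 0.0 0.0; 1.0 0.2 -0.1 0.1 0.0 0.0; 1.0 0.2 -0.1 0.1 0.0 0.0; 1.0 0.2 -0.1 0.1 0.0 0.0
[597.8 125.5  62.6] [1.7973e+02 1.2000e-01 1.4194e+02] [ 1.9 -1.9 -0.8]
```

View pics/w24c.png

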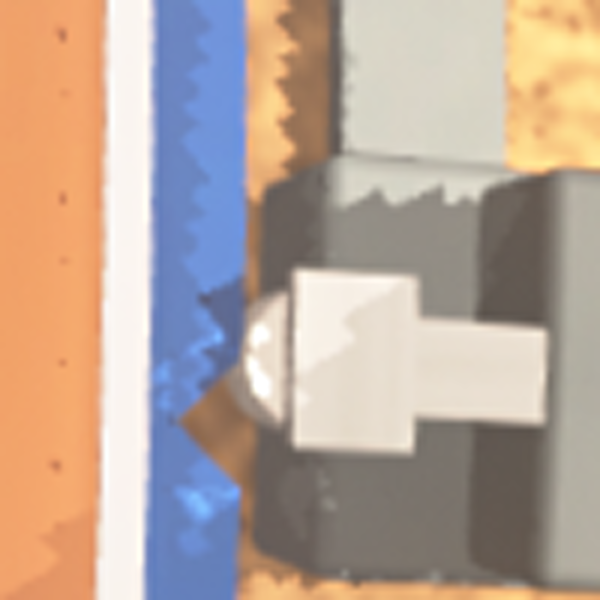

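```bash
python3 -m jog '255 0.8 0 0 0 0 0; 255 0.8 0 0 0 0 0; 255 0.7 0 0 0 0 0'; python3 push.py 1; python3 snap.py w25; python3 rol.py w25
```

```text
clock: 26.28
eef_pos: [595.4, 127.5, 62.6]
tcp_rot: [3.137, 0.001, 2.477]
contact_force: [-0.0, -0.6, 0.5]
opening: 0.002
t 26.28 p [595.4 127.5  62.6] rpy [1.7973e+02 7.0000e-02 1.4192e+02] F [-0.  -0.6  0.5]
sf 302.7 carrier(track) [100.  115.6] hdg 90.0 off-path 1.0 Falong -0.3 Flat 0.5
1.0 0.2 -0.1 0.1 0.0 0.0; 1.0 0.2 -0.1 0.1 0.0 0.0; 1.0 0.2 -0.1 0.1 0.0 0.0; 1.0 0.2 -0.1 0.1 0.0 0.0; 1.0 0.2 -0.1 0.1 0.0 0.0
[595.4 127.5  62.6] [1.7973e+02 7.0000e-02 1.4192e+02] [-0.  -0.6  0.5]
```

View pics/w25c.png

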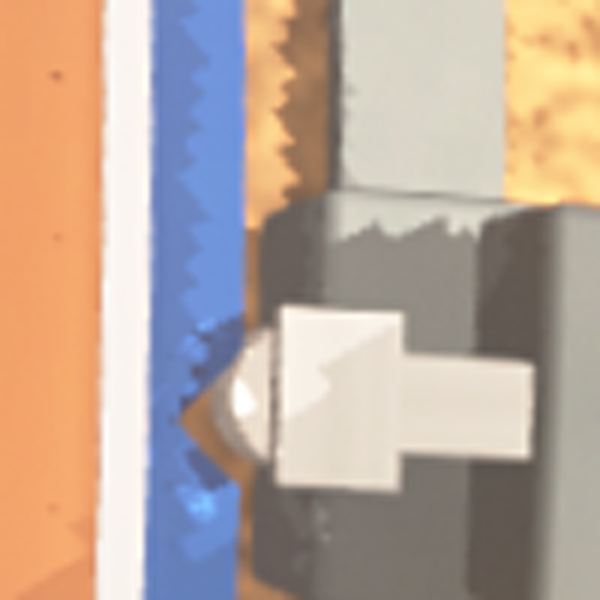

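```bash
python3 -m jog '255 0.7 0 0 0 0 0; 255 0.6 0 0 0 0 0'; python3 push.py 1; python3 snap.py w26; python3 rol.py w26
```

```text
clock: 26.5
eef_pos: [593.9, 128.8, 62.5]
tcp_rot: [3.137, 0.0, 2.477]
contact_force: [1.6, -1.1, 0.2]
opening: -0.004
t 26.50 p [593.9 128.8  62.5] rpy [1.7974e+02 2.0000e-02 1.4191e+02] F [ 1.6 -1.1  0.2]
sf 304.7 carrier(track) [100.  117.7] hdg 90.0 off-path 1.0 Falong -1.9 Flat -0.1
1.0 0.2 -0.1 0.1 0.0 0.0; 1.0 0.2 -0.1 0.1 0.0 0.0; 1.0 0.2 -0.1 0.1 0.0 0.0; 1.0 0.2 -0.1 0.1 0.0 0.0; 1.0 0.2 -0.1 0.1 0.0 0.0
[593.9 128.8  62.5] [1.7974e+02 2.0000e-02 1.4191e+02] [ 1.6 -1.1  0.2]
```

View pics/w26c.png

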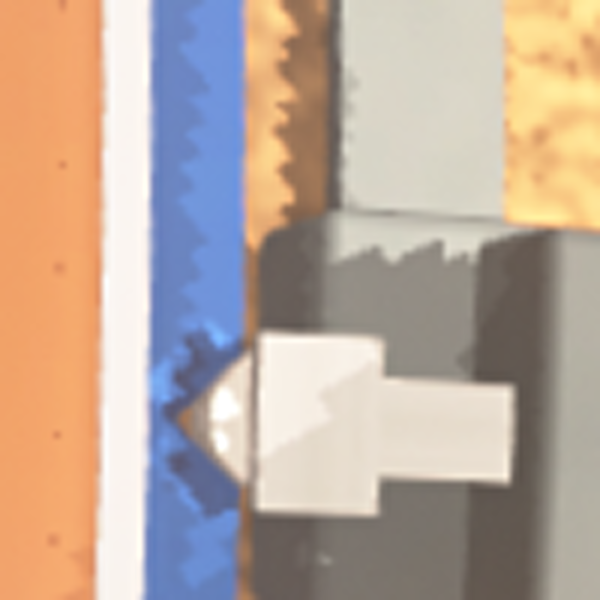

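```bash
python3 -m jog '255 -2 0 0 0 0 0; 255 -5 0 0 0 0 0; 255 -10 0 0 0 0 0; 255 -15 0 -5 0 0 0; 255 -15 0 -15 0 0 0'; python3 snap.py w27
```

```text
clock: 26.97
eef_pos: [628.7, 99.1, 80.1]
tcp_rot: [-3.141, -0.006, 2.48]
contact_force: [-0.1, -0.6, 0.1]
opening: 0.002
[628.7  99.1  80.1] [-179.95   -0.34  142.06] [-0.1 -0.6  0.1]
```

View pics/w27.png

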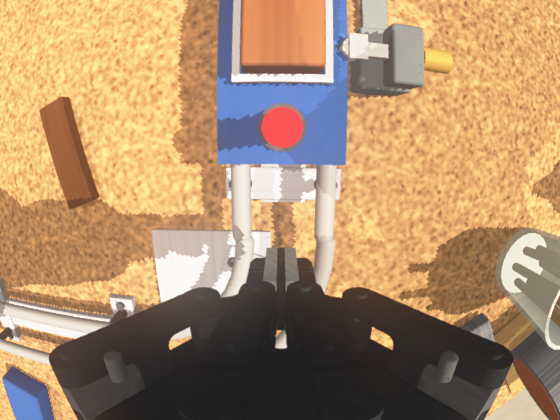

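Clear of the post. I back up higher and look over the whole station.

```bash
python3 -m jog '255 -5 0 -25 0 0 0; 255 0 0 -30 0 0 0; 255 0 0 -30 0 0 0; 255 0 0 -20 0 0 0;255 0 0 0 0 0 0'; python3 snap.py w28; python3 - <<'E'
import cv2
im=cv2.imread("pics/w28.png");cv2.imwrite("pics/w28d.png",cv2.resize(im[0:200,180:420],None,fx=3.3,fy=3,interpolation=cv2.INTER_CUBIC))
E
```

```text
clock: 27.43
eef_pos: [642.6, 89.0, 194.6]
tcp_rot: [3.137, 0.001, 2.474]
contact_force: [1.6, 0.1, 0.7]
opening: 0.001
[642.6  89.  194.6] [1.7971e+02 7.0000e-02 1.4172e+02] [1.6 0.1 0.7]
```

View pics/w28d.png

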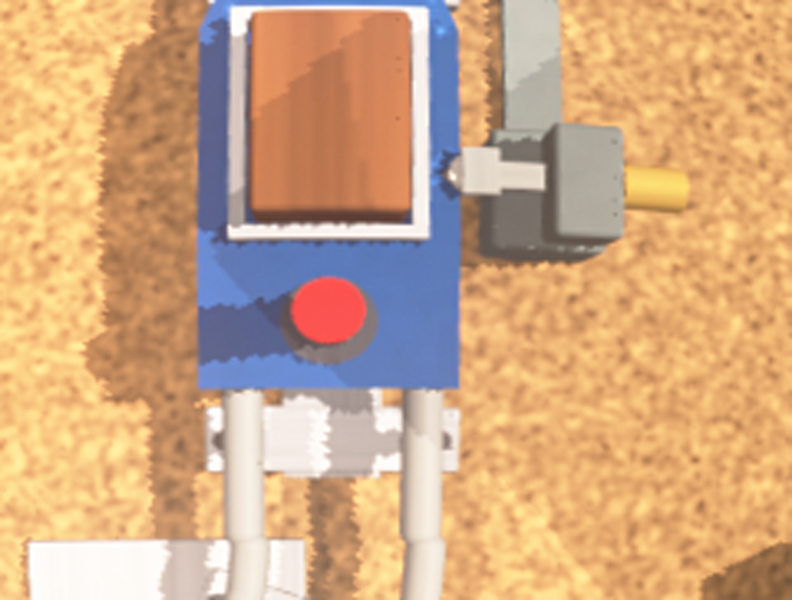

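```bash
python3 -m jog '255 0 0 0 0 0 0; 255 0 0 0 0 0 0'; python3 - <<'E'
from h import *
im=look("top","tend");cv2.imwrite("pics/tendc.png",cv2.resize(im[140:300,80:470],None,fx=2,fy=2))
E
```

```text
clock: 27.65
eef_pos: [642.3, 87.9, 192.2]
tcp_rot: [3.137, 0.001, 2.473]
contact_force: [-0.6, -0.5, 0.1]
opening: -0.006
```

View pics/tendc.png

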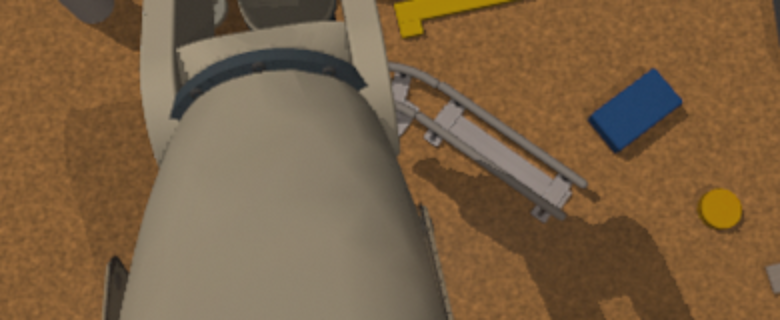

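The sanding block and the yellow disc are where they were at the start. The arm hides the station in this view, but the wrist picture already showed it. Handing in.

```bash
python3 -c "
from rig import ticket
print(ticket.sign_off())"
```

```text
the job is handed in; nothing more can be done
None
```

The blank is in the carrier's nest and the carrier is home at the station. I handed the job in at about 27.7 s of the 72 s; the hand-in reports no verdict.

**What I did:**
- **Blank:** The first grip was too shallow because the arm drifted upward, so I let go, went lower and gripped again. I set the blank in the nest with the carrier still on the first straight.
- **Push:** I pushed the post from behind with shut fingers, round the bend to the station, until the roller dropped into the notch. Then I backed off and raised the hand clear.

**What the last checks showed:**
- **Station:** The final wrist pictures show the roller in the V notch, the carrier straight on its rods, the blank flat in the nest and the hand clear. By the hand's position, home is at about y = 118 mm.
- **Push force:** The readings stayed at about 5 N or less along the push; the roller's nose gave the highest.
- **Setting down:** The wrist read about 40 N for a moment as the blank touched the nest floor. The blank was still gripped and the carrier on the first straight, where the carrier limit does not apply; I eased off at once.
- **Bystanders:** The sanding block and yellow disc look unmoved in the last top picture. The dark strip was hidden by the arm there, but I never touched it.

**Not measured:** I judged the roller's depth and the buffer's travel only from the pictures and the wrist force.

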